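# Stack the spacers on a grinder axle and offer up its cover

### The arm

A 7-joint arm with a two-finger parallel gripper is mounted at the origin on the work surface. World frame = base frame: x ahead of the robot, y to its left, z up, the work surface at z = 0. Lengths are in m, angles in rad, forces in N, time in s.
With the tool pointing down it reaches from about 0.425 to 0.875 m from the base axis. Payload 9.9 kg.
Tool frame: the origin (TCP) lies on the centre line of the jaws, within the pads' length; the fingertips stand 25 mm ahead of it and the grasp point (between the pads) lies 6 mm ahead of it; y points along the fingers, x is the direction in which the jaws open and shut, and the axes are right-handed (so a half turn about y gives the same grasp; the last joint's range is limited). The gripper opens to 85 mm and grips with 20 to 120 N. Pads are 22 mm wide; open, the fingers measure 114 mm over their backs; the gripper's body (76 mm by 85 mm) begins 54 mm behind the grasp point. The pads swing forward as they close: fully open they stand 13 mm farther back than shut.
Start: joints at [-1.186, 0.576, 0.025, 1.437, -0.015, 1.129, -0.057], TCP at [0.305, 0.602, 0.256] pointing down, gripper open.
Joint ranges: [-2.76, 2.76], [-0.34, 2.15], [-1.52, 1.57], [0.19, 2.46], [-1.09, 4.23], [0.17, 1.99], [-2.82, 2.82]. Speed limits (rad/s): [2.22, 2.22, 3.01, 3.01, 3.14, 3.14, 3.14].

### API

Orientations are given as a unit quaternion [x, y, z, w].
In Python, from station import bot gives the robot as it stands.
- The arm moves only by the tool play_rows, never from a script. Its arguments are lists of equal length, an entry for each row: "dr": the turn, a rotation vector about the world's x, y, z in degrees, a list of three; "linear": the shift along the world's x, y, z in m, a list of three; "grip": the opening, from -1 (shut) to 1 (fully open). In form: {"dr": [[ax, ay, az], ...], "linear": [[tx, ty, tz], ...], "grip": [grip, ...]}. A call has exactly 5 rows; each row is the pose to reach, as a shift and turn from the pose measured when the call began; what a row does not reach only later rows make up. A row lasts 1/10 s, in which the tool goes at most 50 mm and 8.59 degrees, less where a joint would pass 70% of its speed; a pose out of reach is approached as far as the arm can. A call with a gripper value outside its range is refused whole. The fingers move at their own pace and stop on an object; "newtons" is the grip in N (left out, the last holds). Time passes only in rows, so rows that repeat a pose let the fingers close, or fill a call up. It gives the time, the measured TCP pose, the force and the opening at its end, in the units of the state.
- bot.read_state(): the state, without advancing time (a new reading comes with each control period).
- bot.camera(name): name is "side" or "top"; returns the picture (400x640x3 uint8, blue, green, red); there is no depth.
- bot.get_calibration(name): a dict with "fx", "fy", "cx", "cy" (pixels), "R" (3x3) and "t" (3): a world point X has camera coordinates R X + t. Camera axes: x right, y down, z forward; pixel columns grow to the right and rows downward; lengths in m; the calibration is good to about 2 mm. A picture is of the moment at which its call begins. get_calibration takes no time and is no camera call.
- bot.hand_in(): hands the job in, once; it reports no verdict.
Trained networks look in the newest picture that a camera, given by its name, has taken for a name from the list of things; names that differ only in an ending like _2 or _b are one class to them, and where a whole thing is asked for, a point or a joint stands for the part that bears it (a point fixed in the world has none). Each returns a list of dicts, best first, with "p" (0 to 1); they miss things now and then, are a little off and sometimes report something else, mostly with a low value. They report only what shows in the picture. A call takes as long as a camera call. They do not tell look-alikes from the thing itself.
- bot.outline_of(camera, name): "mask" (400x640 bool, what is visible of it) and "position" ([column, row] in pixels, amid what is visible of it).
- bot.landmark_of(camera, name): "position" ([column, row] in pixels: a listed point, or the origin of a listed thing).
The state is a dict: "time": time; "q": joint angles; "joint_velocities": joint speeds; "effort": joint torques, N m; "position": TCP position; "orientation": TCP orientation; "ft_force": force on the tool from outside, world axes, zero at the start; "wrist_torque": the same for the moment, N m; "gripper_width": finger opening in m.
Only numpy, scipy, OpenCV 4.12 (cv2) and the standard library are available. Lean on these libraries where they do the work, as an engineer would, in place of code of your own. Each camera call takes 0.05 s, during which the arm holds its last target.

### The job

On the belt grinder's bearing housing, thread the wide spacer ring down the upright axle until it is fully home, then the narrow one down on top of it, letting go of each. Then pick up the cover plate by its rib and hold it level and still about 15 mm above the housing's three pillars, touching nothing else, with its three holes lined up so that every threaded hole shows fully through its own hole. Finish while still holding the cover there, and leave the other things on the bench where they are.

Things in the scene. Friction and masses are not known exactly. Their poses are not given: they have to be found in the camera images.
- housing: grey bearing housing bolted to the bench: a base 160 (x) by 90 (y) by 12 mm high, with an upright steel axle in its middle and three square pillars (26 by 26 mm, tops 62 mm above the bench) that each have a threaded hole in the top. Origin: centre of the base's underside, on the bench; z up, x along the base's length towards the end with two pillars; the other end has one pillar. The sides of the axle (+y, -y) are free for the fingers.
- post_base (a point): foot of the axle, on the top face of the base, 12 mm above the bench. The axle is 20 mm in diameter and stands 44 mm high above this point (bevelled tip 56 mm above the bench); its axis is z.
- thread0 (a point): mouth of the threaded hole (8 mm diameter, 20 mm deep, dark) in the top of the pillar at housing x +55, y +24 mm, 62 mm above the bench
- thread1 (a point): the same, pillar at housing x +55, y -24 mm
- thread2 (a point): the same, the single pillar at housing x -55, y 0
- wide_center (a point): centre (half-way up) of the wide loose steel spacer ring lying flat on the bench: 50 mm outside diameter, 23 mm bore, 18 mm high, 150 g; z is its axis. It goes on the axle first, onto the base.
- narrow_center (a point): centre (half-way up) of the narrow loose steel spacer ring lying flat on the bench: 34 mm outside diameter, 23 mm bore, 18 mm high, 60 g; z is its axis. It goes on second, onto the wide ring.
- wide: the wide ring as a body; origin at the centre of its underside, 9 mm below its centre
- narrow: the narrow ring as a body; origin at the centre of its underside, 9 mm below its centre
- cover_rib (a point): centre of the upright grip rib on top of the loose aluminium cover plate (about 0.2 to 0.4 kg), which lies on the bench rib up. The rib is 50 (x) by 14 (y) by 30 mm high, in the middle of the plate, which is 150 (x) by 84 (y) by 6 mm thick. This point is 21 mm above the plate's underside. z up, x along the plate's length towards the end with two holes. The rib is pinched across its y.
- cover: the cover plate as a body; origin at the centre of its underside, 21 mm below the rib's centre, same axes
- cover_hole0 (a point): centre, at the underside, of the 18 mm through hole at cover x +55, y +24 mm; it belongs over thread0
- cover_hole1 (a point): the same at cover x +55, y -24 mm; belongs over thread1
- cover_hole2 (a point): the same at cover x -55, y 0, alone at its end; belongs over thread2
- hammer: bystander: hammer lying on the bench, beyond the work; origin under it; leave alone
- screwdriver: bystander: screwdriver lying beyond the work; leave alone
- scale: bystander: wooden knife-handle half, 110 by 26 by 8 mm, lying right of the work; leave alone
- tin: bystander: open steel tin, 70 mm diameter, 50 mm high, standing left of the work; origin at the centre of its underside; leave alone
Mind the look-alikes: they are no part of the job. What is shaped like the wide but brown, red or turquoise is not meant.

How it is judged:
On the way, in this order (a step that is already met when the one before it is completed fails the run):
1. the wide ring is fully home on the axle and let go (horizontal distance between wide_center and post_base below 0.004 m and z of wide_center in the frame of housing between 0.018 and 0.0235 m and (angle between wide_center's own z axis and vertical below 0.1 rad or angle between wide_center's own z axis and vertical above 3.04 rad) and contact force between the fingers and wide below 0.1 N), for 0.2 s.
2. the narrow ring is fully home on top of the wide one and let go (all of step 1 and horizontal distance between narrow_center and post_base below 0.004 m and z of narrow_center in the frame of housing between 0.036 and 0.0415 m and (angle between narrow_center's own z axis and vertical below 0.1 rad or angle between narrow_center's own z axis and vertical above 3.04 rad) and contact force between the fingers and narrow below 0.1 N), for 0.2 s.
At the end, for the whole second after the job is handed in: Wide ring on base, narrow on it, both free, within 4 mm of the axle axis, 3 mm of seated height, 0.1 rad of flat. Cover held rib up, level to 0.09 rad, under 20 mm/s, 5 to 30 mm above the pillars, each hole within 5 mm of its threaded hole, touching no housing, ring or bystander (all of step 2 and horizontal distance between cover_hole0 and thread0 below 0.005 m and horizontal distance between cover_hole1 and thread1 below 0.005 m and horizontal distance between cover_hole2 and thread2 below 0.005 m and z of cover_rib in the frame of housing between 0.088 and 0.113 m and angle between cover_rib's own z axis and vertical below 0.09 rad and linear speed of cover below 0.02 m/s and contact force between the fingers and cover above 1 N and contact force between cover and housing below 0.1 N and contact force between cover and wide below 0.1 N and contact force between cover and narrow below 0.1 N and contact force between cover and hammer below 0.1 N and contact force between cover and screwdriver below 0.1 N and contact force between cover and scale below 0.1 N and contact force between cover and tin below 0.1 N); the arm keeps its last pose, push and grip.
It fails at once if the hammer is disturbed (moved more than 20 mm) (distance of hammer from where it was at the start of the episode above 0.02 m).
It fails at once if the screwdriver is disturbed (moved more than 20 mm) (distance of screwdriver from where it was at the start of the episode above 0.02 m).
It fails at once if the scale is disturbed (moved more than 20 mm) (distance of scale from where it was at the start of the episode above 0.02 m).
It fails at once if the tin is disturbed (moved more than 20 mm) (distance of tin from where it was at the start of the episode above 0.02 m).
It also fails if it takes over 72 s, if anything falls off the work surface, if the arm or the gripper's body presses on something with over 40 N, if the wrist force passes 120 N, or if a joint passes its speed limit or range.

## Working session

There is one attempt and no reset: what is moved stays moved. The work goes in short steps, Python scripts to look and compute and a tool call to move; the robot and the scene stay as the last step left them, time stands still between calls to the robot, and variables do not carry over. Pictures are saved under pics/ and viewed, and the job is handed in when it is done.

Besides the shell and the picture viewer there is one more tool, called after ">>>" as name(argument=value, ...) on one line, values as JSON. play_rows: Moves the arm, as the interface text tells. Its arguments: {"type":"object","properties":{"dr":{"type":"array"},"linear":{"type":"array"},"grip":{"type":"array"},"newtons":{"type":"number"}},"required":["dr","linear","grip"]}

```bash
ls; mkdir -p pics; cat > h.py <<'E'
import numpy as np, cv2
from station import bot
def cal(n):
    c=bot.get_calibration(n); K=np.array([[c['fx'],0,c['cx']],[0,c['fy'],c['cy']],[0,0,1.]]); return K,np.array(c['R']),np.array(c['t'])
def proj(n,X):
    K,R,t=cal(n); p=K@(R@np.asarray(X,float)+t); return p[:2]/p[2]
def onz(n,px,z):
    K,R,t=cal(n); d=R.T@np.linalg.inv(K)@np.array([px[0],px[1],1.]); o=-R.T@t; return o+d*(z-o[2])/d[2]
def tri(pa,pb,na='side',nb='top'):
    A=[]
    for n,p in((na,pa),(nb,pb)):
        K,R,t=cal(n);P=K@np.c_[R,t];A+=[p[0]*P[2]-P[0],p[1]*P[2]-P[1]]
    X=np.linalg.svd(np.array(A))[2][-1];X=X[:3]/X[3]
    return X,[np.linalg.norm(proj(n,X)-p) for n,p in((na,pa),(nb,pb))]
E
python3 - <<'E'
from h import *
np.set_printoptions(precision=4,suppress=True)
for n in('side','top'):
    cv2.imwrite(f'pics/{n}0.png',bot.camera(n)); K,R,t=cal(n); print(n,K[0,0],-R.T@t,R[2])
s=bot.read_state();print(s)
for nm in ['post_base','thread0','thread1','thread2','wide_center','narrow_center','cover_rib','cover_hole0','cover_hole1','cover_hole2']:
    for n in('side','top'):
        print(nm,n,[(np.round(d['position'],1).tolist(),round(float(d['p']),2)) for d in bot.landmark_of(n,nm)][:5])
E
```

```text
pics
side 448.6679381853836 [0.3119 0.938  0.7163] [ 0.1992 -0.8147 -0.5447]
top 453.1185442063331 [ 0.3745 -0.0129  1.2175] [ 0.1622  0.0184 -0.9866]
{'time': 0.1, 'q': array([-1.1858,  0.5765,  0.0248,  1.4378, -0.015 ,  1.129 , -0.0565]), 'joint_velocities': array([ 0.0003,  0.0003, -0.0013, -0.0043,  0.0001, -0.0008, -0.0001]), 'effort': array([  0.0064, -76.7303,   2.2582, -28.6603,   0.0158,   0.0087,
         0.    ]), 'position': array([0.3048, 0.6019, 0.2555]), 'orientation': array([ 0.6027,  0.3698, -0.3706, -0.6021]), 'ft_force': array([-0.0902, -0.0744,  0.9061]), 'wrist_torque': array([ 0.0522, -0.0642,  0.0241]), 'gripper_width': 0.08521595142283861}
post_base side [([337.6, 218.8], 0.86), ([371.0, 174.7], 0.69)]
post_base top [([330.7, 227.3], 0.92)]
thread0 side [([361.4, 202.5], 0.87), ([315.0, 199.6], 0.65)]
thread0 top [([332.8, 200.7], 0.93), ([338.6, 245.4], 0.86), ([318.5, 205.2], 0.63), ([276.8, 137.1], 0.3)]
thread1 side [([361.4, 202.5], 0.87), ([315.0, 199.6], 0.65)]
thread1 top [([332.8, 200.7], 0.93), ([338.6, 245.4], 0.86), ([318.5, 205.2], 0.63), ([276.8
[... 294 characters left out ...]
[236.7, 270.9], 0.53), ([229.0, 235.2], 0.5), ([257.9, 237.5], 0.48), ([431.8, 223.0], 0.34)]
narrow_center side [([257.7, 292.2], 0.58)]
narrow_center top [([215.9, 181.5], 0.63)]
cover_rib side [([372.6, 171.7], 0.61), ([316.6, 211.7], 0.56), ([258.8, 295.0], 0.19)]
cover_rib top [([438.6, 244.6], 0.71)]
cover_hole0 side [([351.7, 175.0], 0.78)]
cover_hole0 top [([432.1, 222.3], 0.92), ([439.4, 268.3], 0.73), ([415.2, 226.8], 0.59)]
cover_hole1 side [([351.7, 175.0], 0.78)]
cover_hole1 top [([432.1, 222.3], 0.92), ([439.4, 268.3], 0.73), ([415.2, 226.8], 0.59)]
cover_hole2 side [([351.7, 175.0], 0.78)]
cover_hole2 top [([432.1, 222.3], 0.92), ([439.4, 268.3], 0.73), ([415.2, 226.8], 0.59)]
```

View pics/side0.png

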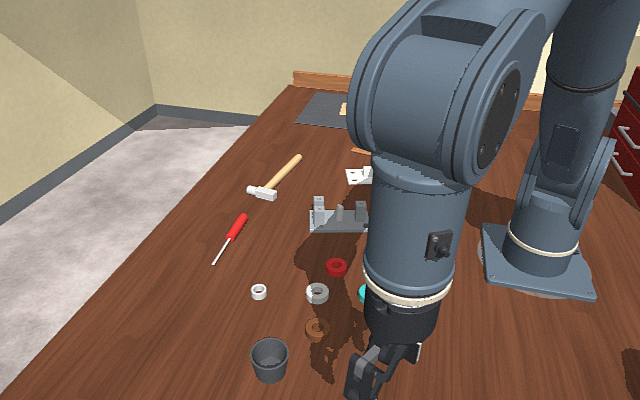

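View pics/top0.png

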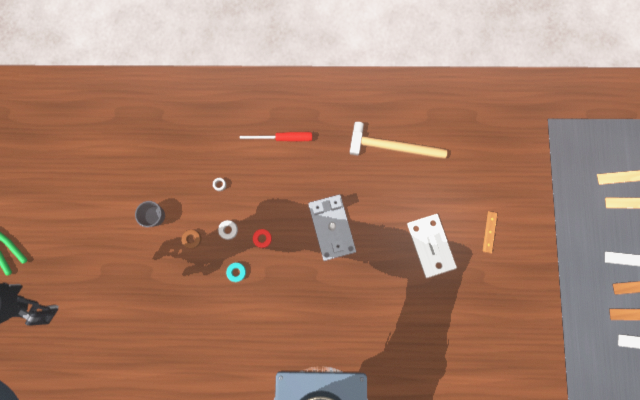

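```bash
python3 - <<'E'
from h import *
a=cv2.imread('pics/top0.png')[110:310,160:480]; cv2.imwrite('pics/top0c.png',cv2.resize(a,None,fx=2.5,fy=2.5,interpolation=cv2.INTER_CUBIC))
a=cv2.imread('pics/side0.png')[130:330,200:420]; cv2.imwrite('pics/side0c.png',cv2.resize(a,None,fx=3,fy=3,interpolation=cv2.INTER_CUBIC))
E
```

```text
(no output)
```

View pics/top0c.png

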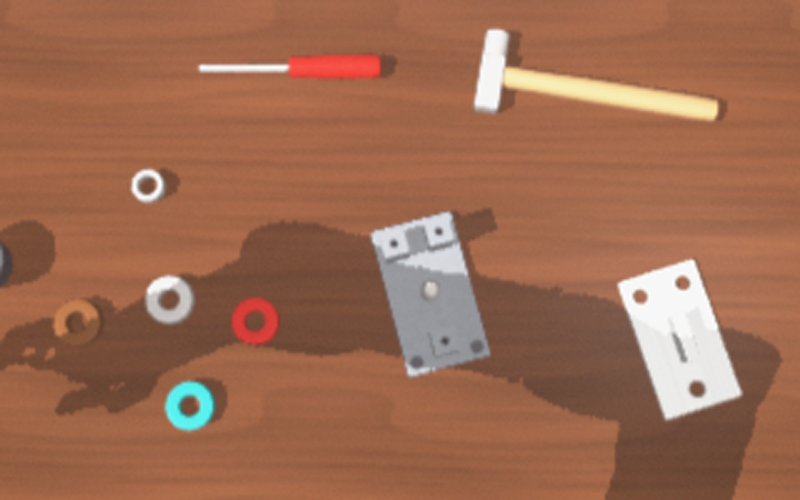

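View pics/side0c.png

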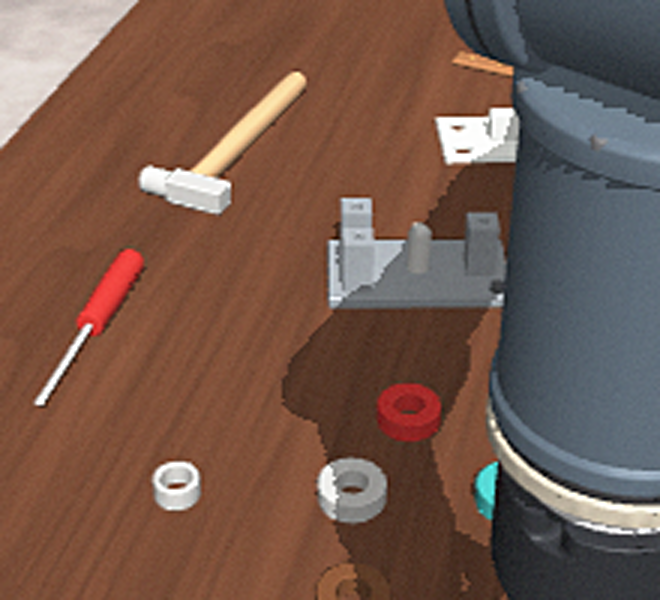

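Candidates for the wide ring in the top view are brown (190,239), grey (228,230), red (262,238) and turquoise (236,272). The steel-grey one is meant: top (228,230), side (317,293). The narrow ring is the only white-grey small ring, at top (219,184), side (259,292). The housing axle is at top (332,226) and the cover at top (432,246), both with their two-hole ends pointing away from the robot.

```bash
python3 - <<'E'
from h import *
np.set_printoptions(precision=4,suppress=True)
t=cv2.imread('pics/top0.png');s=cv2.imread('pics/side0.png')
cv2.imwrite('pics/c1.png',cv2.resize(t[190:270,300:380],None,fx=7,fy=7,interpolation=cv2.INTER_CUBIC))
cv2.imwrite('pics/c2.png',cv2.resize(s[190:240,300:380],None,fx=9,fy=9,interpolation=cv2.INTER_CUBIC))
cv2.imwrite('pics/c3.png',np.hstack([cv2.resize(t[210:250,208:248],None,fx=9,fy=9,interpolation=cv2.INTER_CUBIC),cv2.resize(s[273:313,297:337],None,fx=9,fy=9,interpolation=cv2.INTER_CUBIC)]))
for nm in('wide','narrow','cover','housing'):
    for n in('side','top'):
        for d in bot.outline_of(n,nm)[:5]:
            m=d['mask'];ys,xs=np.nonzero(m)
            col=bot_img=(t if n=='top' else s)[m].mean(0)
            print(nm,n,round(float(d['p']),2),xs.min(),xs.max(),ys.min(),ys.max(),m.sum(),xs.mean().round(2),ys.mean().round(2),col)
E
```

```text
wide side 0.81 304 329 318 341 464 316.73 329.81 [ 48.2565  74.2047 116.3836]
wide side 0.7 326 346 258 276 330 336.1 266.86 [ 36.7273  38.2485 147.9394]
wide side 0.6 306 328 283 303 418 316.91 292.9 [147.7416 150.4569 152.0431]
wide side 0.39 359 365 284 302 96 361.9 292.74 [182.0312 185.7604  70.9062]
wide top 0.78 253 271 229 247 230 261.72 237.76 [ 55.6     62.013  201.8739]
wide top 0.76 227 246 262 281 283 235.98 271.51 [204.0318 208.1272  92.5512]
wide top 0.58 219 236 221 238 215 227.33 229.17 [190.8    193.6558 199.107 ]
wide top 0.53 181 201 229 248 306 191.1 238.58 [ 65.4085  97.6176 149.8595]
narrow side 0.77 251 266 285 299 194 258.66 292.12 [194.1392 197.7835 200.634 ]
cover side 0.58 346 372 166 183 428 359.45 174.93 [214.8294 218.1051 220.4346]
cover top 0.97 408 454 215 276 1731 431.45 245.7 [231.8122 233.5263 234.6187]
housing side 0.95 309 368 196 233 1634 338.11 218.23 [132.205  129.2013 126.2987]
housing top 0.68 309 354 195 258 2003 331.58 226.68 [166.7344 162.3545 162.1283]
```

View pics/c1.png

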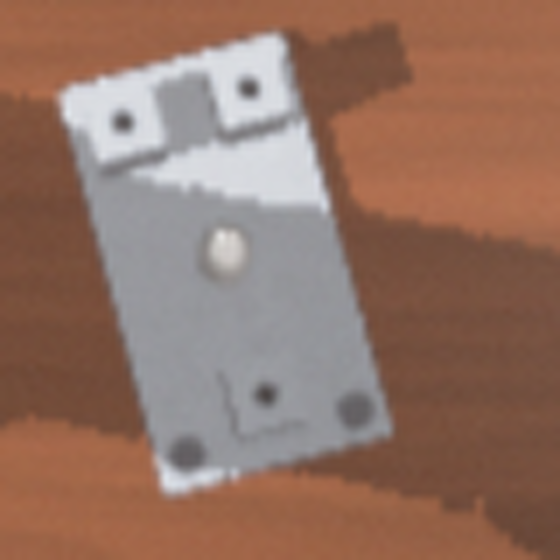

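View pics/c2.png

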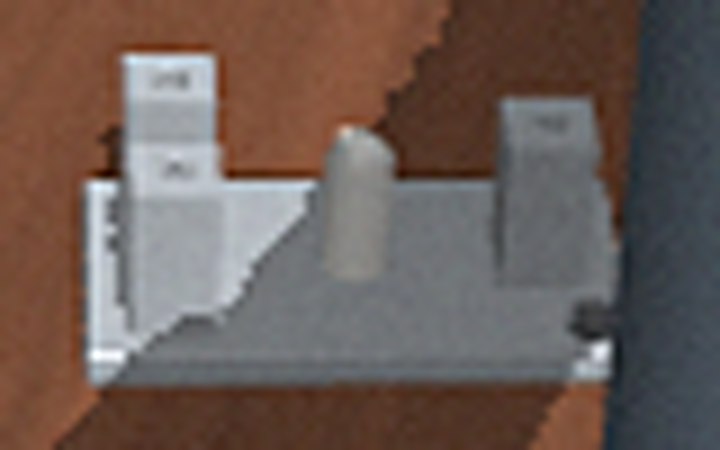

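View pics/c3.png

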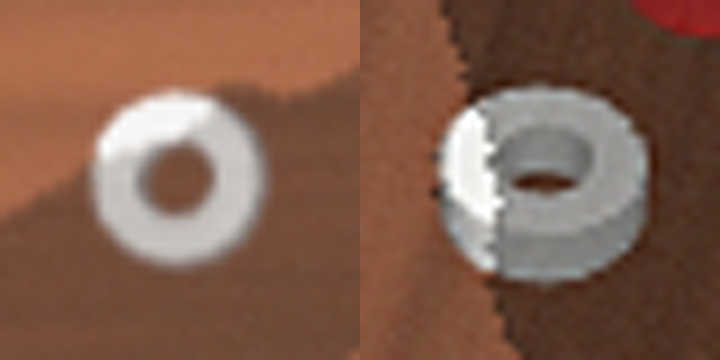

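```bash
cat >> h.py <<'E'
from scipy.optimize import least_squares
def cyl(xy,r,z0,z1,n=60):
    a=np.linspace(0,2*np.pi,n,endpoint=False)
    return np.vstack([np.c_[xy[0]+r*np.cos(a),xy[1]+r*np.sin(a),np.full(n,z)] for z in(z0,z1)])
def projN(n,X):
    K,R,t=cal(n); p=(X@R.T+t)@K.T; return p[:,:2]/p[:,2:]
def hullmom(n,X):
    h=cv2.convexHull(projN(n,X).astype(np.float32)); m=cv2.moments(h); return np.array([m['m10']/m['m00'],m['m01']/m['m00']]),m['m00']
def greymask(img,c,w,thr=60):
    x0,y0=int(c[0]-w),int(c[1]-w); roi=img[y0:y0+2*w,x0:x0+2*w]
    up=cv2.resize(roi,None,fx=8,fy=8,interpolation=cv2.INTER_CUBIC)
    sat=cv2.cvtColor(up,cv2.COLOR_BGR2HSV)[:,:,1]
    m=(sat<thr).astype(np.uint8)
    cs,_=cv2.findContours(m,cv2.RETR_EXTERNAL,cv2.CHAIN_APPROX_NONE)
    h=cv2.convexHull(max(cs,key=cv2.contourArea)); M=cv2.moments(h)
    return (np.array([M['m10'],M['m01']])/M['m00']+.5)/8-.5+[x0,y0], M['m00']/64
def fitcyl(n,c,r,z0,z1,x0):
    f=lambda p:hullmom(n,cyl(p,r,z0,z1))[0]-c
    return least_squares(f,x0).x
E
cat > m1.py <<'E'
from h import *
np.set_printoptions(precision=4,suppress=True)
I={n:cv2.imread(f'pics/{n}0.png') for n in('top','side')}
for nm,r,px in(('wide',.025,{'top':(227.5,229.5),'side':(317,293)}),('narrow',.017,{'top':(219,184),'side':(258.5,292)})):
    cs={}
    for n in px:
        c,a=greymask(I[n],px[n],16); x=onz(n,c,.009)[:2]; x=fitcyl(n,c,r,0,.018,x); cs[n]=c
        print(nm,n,c,a,'model area',hullmom(n,cyl(x,r,0,.018))[1],'xy',x)
    print('tri',tri(cs['side'],cs['top']))
u=lambda c,s,o:(np.array(c)+.5)/s-.5+o
T={'top':[u(c,7,[300,190]) for c in((123,122),(249,88),(265,394))],'side':[u(c,9,[300,190]) for c in((180,170),(170,80),(548,124))]}
L=np.array([[.055,.024],[.055,-.024],[-.055,0]])
def model(p):
    c,s=np.cos(p[2]),np.sin(p[2]); return np.c_[L@np.array([[c,s],[-s,c]])+p[:2],np.full(3,p[3])]
for cams in(['top'],['side'],['top','side']):
    f=lambda p:np.concatenate([(projN(n,model(p))-T[n]).ravel() for n in cams]+[[ (p[3]-.062)*(1e4 if len(cams)==1 else 0)]])
    r=least_squares(f,[.5,0,0.2,.062],x_scale=[.01,.01,.01,.01]); print('housing',cams,r.x,r.fun)
for i in range(3): print(tri(T['side'][i],T['top'][i]))
p=u((226,248),7,[300,190]);q=u((357,140),9,[300,190]);print('tip',tri(q,p),onz('top',p,.056),onz('side',q,.056))
E
python3 m1.py
```

```text
wide top [227.4034 229.4538] 300.6875 model area 301.47072286962066 xy [0.4768 0.2522]
wide side [316.8536 292.9387] 421.59375 model area 437.3056743359193 xy [0.4767 0.2529]
tri (array([0.4768, 0.2526, 0.0082]), [np.float64(0.03625263901126867), np.float64(0.028850378930390042)])
narrow top [218.8917 183.9189] 142.046875 model area 144.37743677210528 xy [0.6006 0.2811]
narrow side [258.4129 291.4293] 221.3203125 model area 232.8975251216907 xy [0.6006 0.2819]
tri (array([0.6008, 0.2815, 0.0083]), [np.float64(0.012621792847810275), np.float64(0.009908717379136019)])
housing ['top'] [ 0.4864 -0.0263  0.2739  0.062 ] [-0.0181 -0.0797 -0.0224 -0.0411  0.0397  0.1172 -0.0005]
housing ['side'] [ 0.4863 -0.0251  0.2849  0.062 ] [-0.3361  0.2036  0.0658 -0.0325  0.2791 -0.219  -0.002 ]
housing ['top', 'side'] [ 0.4865 -0.0264  0.2768  0.061 ] [-0.029  -0.0379 -0.0635 -0.0476  0.1263  0.0648 -0.3968  0.1566  0.154
 -0.0618  0.2621 -0.0674 -0.    ]
(array([0.5323, 0.0116, 0.0616]), [np.float64(0.16129784505192912), np.float64(0.15807577612235268)])
(array([ 0.5462, -0.0346,  0.0606]), [np.float64(0.09753754018993423), np.float64(0.09883671768821636)])
(array([ 0.434 , -0.0411,  0.0609]), [np.float64(0.09011311367341099), np.float64(0.09129359333527541)])
tip (array([ 0.4876, -0.0266,  0.055 ]), [np.float64(0.12258145020446298), np.float64(0.12294263172928846)]) [ 0.4872 -0.0266  0.056 ] [ 0.4876 -0.0251  0.056 ]
```

```bash
cat >> h.py <<'E'
from scipy.spatial.transform import Rotation as Ro
def plan(yaw=0.277):
    s=bot.read_state(); R=Ro.from_quat(s['orientation']).as_matrix()
    jaw=np.array([-np.sin(yaw),np.cos(yaw),0]); out=[]
    for sg in(1,-1):
        x=jaw*sg; y=np.array([0,0,-1.]); G=np.c_[x,y,np.cross(x,y)]
        out.append(np.degrees(Ro.from_matrix(G@R.T).as_rotvec()))
    print('t',s['time'],'pos',s['position'],'w',s['gripper_width'],'f',s['ft_force'],'q7',s['q'][6],'q',s['q']); print('rot options deg',out); return s
E
python3 - <<'E'
from h import *
np.set_printoptions(precision=4,suppress=True)
s=plan();print(Ro.from_quat(s['orientation']).as_matrix())
E
```

```text
t 1.5 pos [0.305  0.6022 0.2563] w 0.08529491288550355 f [ 0.4482 -0.9343  0.9563] q7 -0.05648339033547262 q [-1.1858  0.5757  0.0249  1.4371 -0.015   1.129  -0.0565]
rot options deg [array([ 0.0008, -0.0003, 42.7341]), array([  -0.0004,   -0.001 , -137.2659])]
[[ 0.4519 -0.     -0.8921]
 [ 0.8921 -0.      0.4519]
 [-0.     -1.      0.    ]]
```

>>> play_rows(dr=[[0,0,8],[0,0,16],[0,0,24],[0,0,32],[0,0,40]], linear=[[0.017,-0.035,0],[0.034,-0.07,0],[0.055,-0.11,0],[0.075,-0.15,0],[0.095,-0.19,0]], grip=[0.6,0.6,0.6,0.6,0.6])

```text
time: 2.0
position: [0.4006, 0.4106, 0.2564]
orientation: [0.438, 0.555, -0.555, -0.438]
ft_force: [0.8, -0.4, -0.4]
gripper_width: 0.0683
```

```bash
python3 - <<'E'
from h import *
np.set_printoptions(precision=4,suppress=True)
plan()
E
```

```text
t 2.0 pos [0.4006 0.4106 0.2564] w 0.06829591513812408 f [ 0.7959 -0.408  -0.4389] q7 0.8532343927075029 q [-0.7789  0.4251 -0.1486  1.7092  0.0724  1.0123  0.8532]
rot options deg [array([-0.005 ,  0.0263,  2.39  ]), array([   0.0408,    0.0077, -177.61  ])]
```

>>> play_rows(dr=[[0,0,1],[0,0,2.4],[0,0,2.4],[0,0,2.4],[0,0,2.4]], linear=[[0.02,-0.04,-0.01],[0.04,-0.08,-0.04],[0.06,-0.12,-0.07],[0.076,-0.158,-0.1],[0.076,-0.158,-0.136]], grip=[0.6,0.6,0.6,0.6,0.6])

```text
time: 2.5
position: [0.4799, 0.2474, 0.1207]
orientation: [0.43, 0.563, -0.562, -0.427]
ft_force: [0.8, -0.5, 0.5]
gripper_width: 0.0682
```

```bash
python3 - <<'E'
from h import *
np.set_printoptions(precision=4,suppress=True)
plan()
t=bot.camera('top');s=bot.camera('side')
cv2.imwrite('pics/top1.png',t);cv2.imwrite('pics/side1.png',s)
cv2.imwrite('pics/d1.png',np.hstack([cv2.resize(t[180:280,170:270],None,fx=4,fy=4,interpolation=cv2.INTER_CUBIC),cv2.resize(s[230:330,270:370],None,fx=4,fy=4,interpolation=cv2.INTER_CUBIC)]))
E
```

```text
t 2.5 pos [0.4799 0.2474 0.1207] w 0.06817077053178507 f [ 0.7722 -0.4623  0.4818] q7 1.168521643521513 q [-0.4837  0.5409 -0.12    1.9558  0.1077  0.6478  1.1685]
rot options deg [array([0.0536, 0.2535, 0.3881]), array([   0.3974,   -0.0841, -179.6114])]
```

View pics/d1.png

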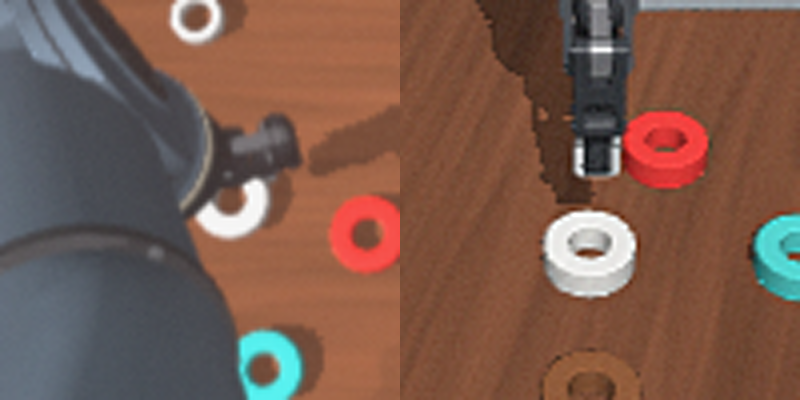

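View pics/side1.png

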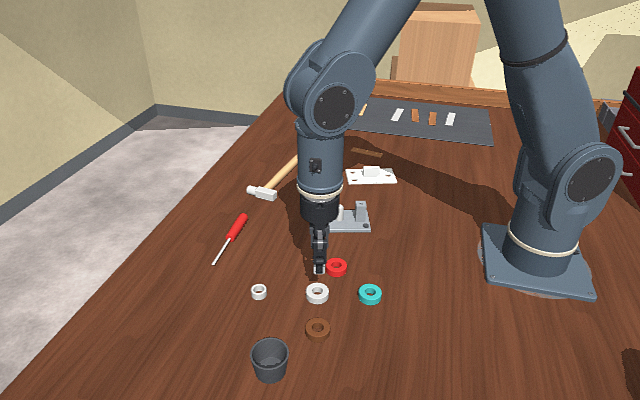

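The picture shows the jaws above the white-lit grey ring. The side view has the ring at (317,293), and the cover at (371,176) is now unobstructed. I'll move over the ring and let the arm settle.

>>> play_rows(dr=[[0,0,0.4],[0,0,0.4],[0,0,0.4],[0,0,0.4],[0,0,0.4]], linear=[[-0.003,0.005,-0.02],[-0.003,0.005,-0.04],[-0.003,0.005,-0.05],[-0.003,0.005,-0.05],[-0.003,0.005,-0.05]], grip=[0.6,0.6,0.6,0.6,0.6])

```text
time: 3.1
position: [0.4725, 0.2551, 0.0679]
orientation: [-0.424, -0.563, 0.567, 0.425]
ft_force: [-0.1, 0.3, 0.5]
gripper_width: 0.0681
```

```bash
python3 - <<'E'
from h import *
np.set_printoptions(precision=4,suppress=True)
plan()
s=cv2.imread('pics/side1.png');t=cv2.imread('pics/top0.png')
c,a=greymask(s,(317,293),14); print(c,a,fitcyl('side',c,.025,0,.018,[.477,.252]))
cv2.imwrite('pics/e1.png',cv2.resize(s[160:190,340:405],None,fx=12,fy=12,interpolation=cv2.INTER_CUBIC))
cv2.imwrite('pics/e2.png',cv2.resize(t[210:282,400:464],None,fx=8,fy=8,interpolation=cv2.INTER_CUBIC))
E
```

```text
t 3.1 pos [0.4725 0.2551 0.0679] w 0.06805511039994509 f [-0.1111  0.3139  0.5373] q7 1.143661949768384 q [-0.5096  0.6225 -0.11    1.9965  0.1267  0.535   1.1437]
rot options deg [array([ 0.211 , -0.2689, -0.2562]), array([  0.4218,   0.331 , 179.743 ])]
[316.8258 292.9413] 419.8828125 [0.4767 0.2529]
```

View pics/e1.png

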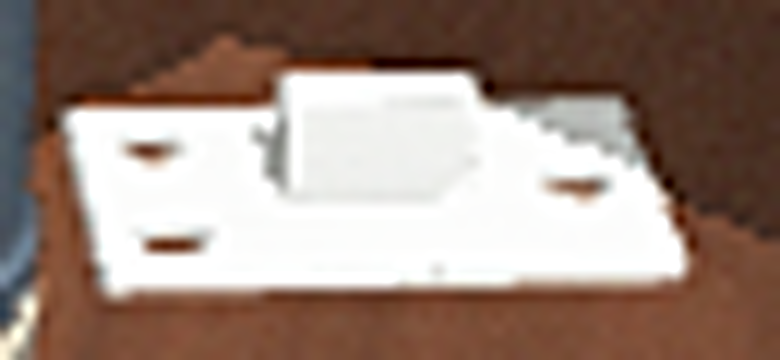

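View pics/e2.png

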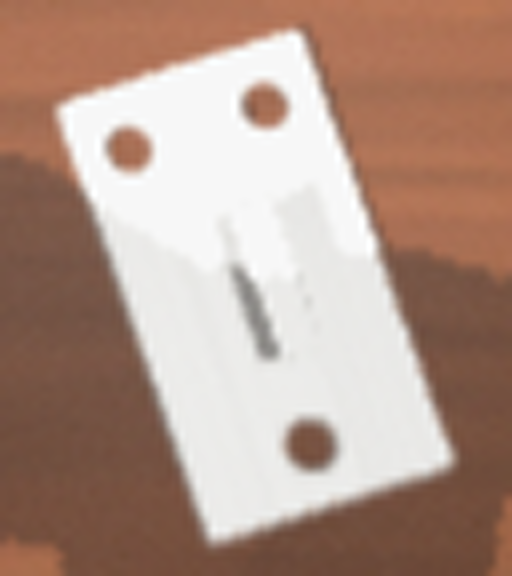

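```bash
python3 - <<'E'
from h import *
np.set_printoptions(precision=4,suppress=True)
for i in range(4): bot.camera('top'); print(bot.read_state()['position'])
s=plan(); print('to wide',np.array([.4768,.2526,.028])-s['position'])
E
```

```text
[0.4727 0.255  0.068 ]
[0.4728 0.2548 0.068 ]
[0.4727 0.2546 0.0679]
[0.4727 0.2545 0.0677]
t 3.3 pos [0.4727 0.2545 0.0677] w 0.06858967426826798 f [ 0.559   0.269  -0.2477] q7 1.1436181514081012 q [-0.5089  0.6226 -0.1097  1.9972  0.1269  0.5338  1.1436]
rot options deg [array([ 0.2098, -0.2472, -0.2151]), array([  0.3879,   0.3292, 179.7841])]
to wide [ 0.0041 -0.0019 -0.0397]
```

>>> play_rows(dr=[[0.2,-0.25,-0.2],[0.2,-0.25,-0.2],[0.2,-0.25,-0.2],[0.2,-0.25,-0.2],[0.2,-0.25,-0.2]], linear=[[0.0041,-0.0019,-0.01],[0.0041,-0.0019,-0.02],[0.0041,-0.0019,-0.03],[0.0041,-0.0019,-0.0397],[0.0041,-0.0019,-0.0397]], grip=[0.6,0.6,0.6,0.6,0.6])

```text
time: 3.8
position: [0.4758, 0.2522, 0.0262]
orientation: [-0.426, -0.563, 0.565, 0.426]
ft_force: [0.5, 0.3, 0.0]
gripper_width: 0.0681
```

```bash
cat > m2.py <<'E'
from h import *
np.set_printoptions(precision=4,suppress=True)
u=lambda c,s,o:(np.array(c)+.5)/s-.5+o
# hole centres at plate top surface in the top view; side view likewise (top rim ellipse incl. near wall)
T={'top':[u(c,8,[400,210]) for c in((129,148),(265,105),(311,444))],'side':[u(c,12,[340,160]) for c in((174,242),(150,150),(577,184))]}
L=np.array([[.055,.024],[.055,-.024],[-.055,0]])
def model(p):
    c,s=np.cos(p[2]),np.sin(p[2]); return np.c_[L@np.array([[c,s],[-s,c]])+p[:2],np.full(3,p[3])]
for cams in(['top'],['side'],['top','side']):
    f=lambda p:np.concatenate([(projN(n,model(p))-T[n]).ravel() for n in cams]+[[ (p[3]-.006)*(1e4 if len(cams)==1 else 0)]])
    r=least_squares(f,[.45,-.29,0.25,.006],x_scale=[.01]*4); print('cover',cams,r.x,r.fun)
E
python3 m2.py;python3 -c "
from h import *
bot.camera('side')
plan()"
```

```text
cover ['top'] [ 0.4414 -0.2909  0.3201  0.006 ] [ 0.0109  0.0306  0.0005 -0.0577 -0.0114  0.0263 -0.0001]
cover ['side'] [ 0.4409 -0.2878  0.3224  0.006 ] [ 0.0711  0.0037 -0.0664 -0.0662 -0.0067  0.0614 -0.    ]
cover ['top', 'side'] [ 0.4415 -0.2914  0.3203  0.0039] [ 0.0318  0.0881 -0.0099  0.0045 -0.0202  0.0133  0.0423 -0.0294 -0.0577
 -0.0757 -0.108   0.0787 -0.    ]
t 3.85 pos [0.47610831 0.25237688 0.02690966] w 0.06805101438704887 f [ 0.36367693  0.6476782  -0.30524769] q7 1.1348726547290933 q [-0.51254828  0.69108973 -0.09433093  2.01820558  0.14132452  0.44049483
  1.13487265]
rot options deg [array([ 0.06927882, -0.10214575, -0.02961746]), array([1.60423734e-01, 1.08804984e-01, 1.79970278e+02])]
```

>>> play_rows(dr=[[0,0,0],[0,0,0],[0,0,0],[0,0,0],[0,0,0]], linear=[[0.0006,0.0002,0.001],[0.0006,0.0002,0.001],[0.0006,0.0002,0.001],[0.0006,0.0002,0.001],[0.0006,0.0002,0.001]], grip=[0.3,0,0,0,0], newtons=40)

```text
time: 4.35
position: [0.4768, 0.2527, 0.0285]
orientation: [-0.426, -0.564, 0.565, 0.426]
ft_force: [-1.4, -0.7, 6.1]
gripper_width: 0.0485
```

```bash
python3 -c "
from h import *
s=bot.camera('side');plan()
cv2.imwrite('pics/f1.png',cv2.resize(s[230:330,270:370],None,fx=5,fy=5))"
```

```text
t 4.4 pos [0.47681667 0.25267298 0.0285341 ] w 0.04866877085972018 f [-1.54121423 -0.28289503  6.02361739] q7 1.1354834267461524 q [-0.51186268  0.68875448 -0.09503996  2.01600395  0.14095742  0.44441571
  1.13548343]
rot options deg [array([ 0.05174275, -0.06904349, -0.03008409]), array([1.08435131e-01, 8.12637351e-02, 1.79969865e+02])]
```

View pics/f1.png

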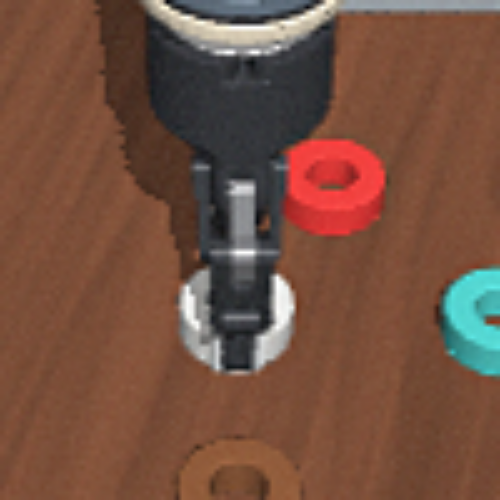

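>>> play_rows(dr=[[0,0,0],[0,0,0],[0,0,0],[0,0,0],[0,0,0]], linear=[[0,0,0.02],[0,0,0.05],[0,0,0.08],[0.001,-0.03,0.1],[0.002,-0.06,0.1]], grip=[0,0,0,0,0])

```text
time: 4.9
position: [0.4801, 0.1934, 0.1313]
orientation: [0.426, 0.566, -0.564, -0.425]
ft_force: [0.5, 0.2, -2.6]
gripper_width: 0.0486
```

>>> play_rows(dr=[[0,0,0],[0,0,0],[0,0,0],[0,0,0],[0,0,0]], linear=[[0.001,-0.04,0],[0.002,-0.08,0],[0.004,-0.12,0],[0.006,-0.155,0],[0.007,-0.18,0]], grip=[0,0,0,0,0])

```text
time: 5.4
position: [0.487, 0.0106, 0.1314]
orientation: [0.427, 0.565, -0.563, -0.425]
ft_force: [1.2, -0.1, -1.8]
gripper_width: 0.049
```

```bash
python3 -c "
from h import *
np.set_printoptions(precision=4,suppress=True)
s=bot.camera('side');s=plan();print(np.array([.4866,-.0264,.125])-s['position'])"
```

```text
t 5.45 pos [0.4868 0.0066 0.1313] w 0.048964277896802175 f [-0.1281 -4.415  -1.5845] q7 1.603709034039772 q [-0.0047  0.4671 -0.1505  2.0759  0.1228  0.6038  1.6037]
rot options deg [array([0.0927, 0.1854, 0.2137]), array([   0.2908,   -0.1455, -179.786 ])]
[-0.0002 -0.033  -0.0063]
```

>>> play_rows(dr=[[0,0,0.1],[0.1,0.2,0.2],[0.1,0.2,0.2],[0.1,0.2,0.2],[0.1,0.2,0.2]], linear=[[0,-0.015,0],[0,-0.025,0],[0,-0.033,-0.005],[0,-0.033,-0.01],[0,-0.033,-0.015]], grip=[0,0,0,0,0])

```text
time: 5.95
position: [0.4868, -0.0257, 0.1157]
orientation: [0.426, 0.564, -0.564, -0.426]
ft_force: [-0.3, -0.2, -0.6]
gripper_width: 0.0487
```

```bash
python3 -c "
from h import *
np.set_printoptions(precision=4,suppress=True)
for i in range(3): s=bot.camera('side')
t=bot.camera('top')
s_=plan();print(np.array([.4866,-.0264,.125])-s_['position'])
cv2.imwrite('pics/g1.png',np.hstack([cv2.resize(s[160:250,290:390],None,fx=5,fy=5,interpolation=cv2.INTER_CUBIC),cv2.resize(t[185:275,300:360],None,fx=5,fy=5,interpolation=cv2.INTER_CUBIC)]))
cv2.imwrite('pics/side2.png',s);cv2.imwrite('pics/top2.png',t)"
```

```text
t 6.15 pos [ 0.4868 -0.0256  0.1161] w 0.048903558791489526 f [ 0.5358 -0.7918 -0.8503] q7 1.666643624103276 q [ 0.063   0.494  -0.1518  2.0859  0.1321  0.5713  1.6666]
rot options deg [array([-0.0257, -0.0476, -0.0588]), array([  0.0748,  -0.0404, 179.9412])]
[-0.0002 -0.0008  0.0089]
```

View pics/g1.png

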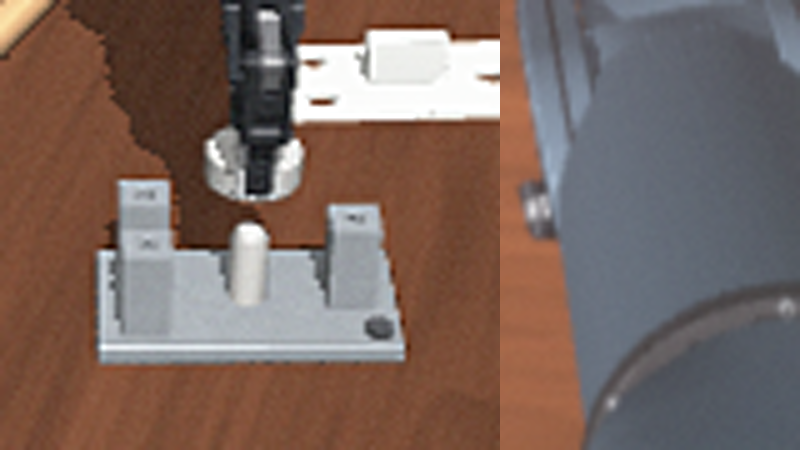

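```bash
cat > ov.py <<'E'
from h import *
def overlay(img,n,rings,box,f,out,yaw=.277,hc=(.4866,-.0264)):
    x0,y0,x1,y1=box; o=cv2.resize(img[y0:y1,x0:x1],None,fx=f,fy=f,interpolation=cv2.INTER_CUBIC)
    tr=lambda P:np.round(((projN(n,P)-[x0,y0])+.5)*f-.5).astype(np.int32)
    for (xy,r,z0,z1,col) in rings:
        for z in(z0,z1): cv2.polylines(o,[tr(cyl(xy,r,z,z)[:60])],True,col,1)
    for i,s in((.055,.024),(.055,-.024),(-.055,0)):
        c,q=np.cos(yaw),np.sin(yaw); p=np.array([hc[0]+c*i-q*s,hc[1]+q*i+c*s])
        cv2.polylines(o,[tr(cyl(p,.004,.062,.062)[:60])],True,(0,0,255),1)
    cv2.imwrite(out,o)
E
python3 - <<'E'
from ov import *
s=cv2.imread('pics/side2.png'); p=(.4868,-.0256)
overlay(s,'side',[(p,.025,.0875,.1055,(0,255,0)),((.4866,-.0264),.01,.012,.051,(255,0,0))],(305,175,375,235),11,'pics/g2.png')
E
```

```text
(no output)
```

View pics/g2.png

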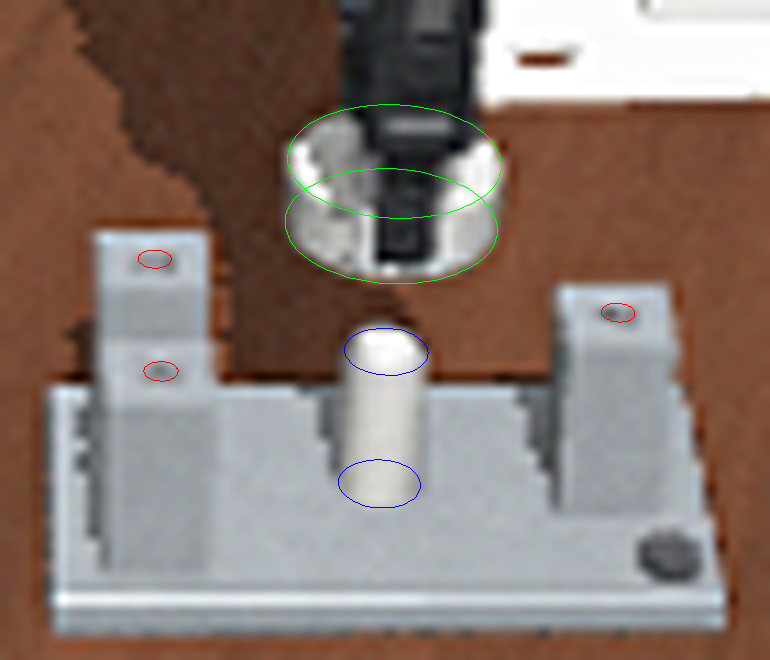

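>>> play_rows(dr=[[0,0,0],[0,0,0],[0,0,0],[0,0,0],[0,0,0]], linear=[[-0.0002,-0.0008,-0.01],[-0.0002,-0.0008,-0.02],[-0.0002,-0.0008,-0.026],[-0.0002,-0.0008,-0.032],[-0.0002,-0.0008,-0.036]], grip=[0,0,0,0,0])

```text
time: 6.65
position: [0.4863, -0.0264, 0.0793]
orientation: [-0.425, -0.564, 0.565, 0.426]
ft_force: [-0.2, 0.2, -1.6]
gripper_width: 0.0486
```

```bash
python3 -c "
from ov import *
np.set_printoptions(precision=4,suppress=True)
s=bot.camera('side');s=bot.camera('side')
s_=plan();p=s_['position'];print(np.array([.4866,-.0264,.04])-p)
overlay(s,'side',[(p[:2],.025,p[2]-.0285,p[2]-.0105,(0,255,0)),((.4866,-.0264),.01,.012,.051,(255,0,0))],(305,175,375,235),11,'pics/g3.png')"
```

```text
t 6.75 pos [ 0.4863 -0.0264  0.0795] w 0.048803038394567726 f [-0.6704  0.2706 -1.5236] q7 1.6495269688385203 q [ 0.0505  0.5561 -0.134   2.1176  0.1526  0.4784  1.6495]
rot options deg [array([-0.0249, -0.1048, -0.0623]), array([  0.1646,  -0.0391, 179.9376])]
[ 0.0003 -0.     -0.0395]
```

View pics/g3.png

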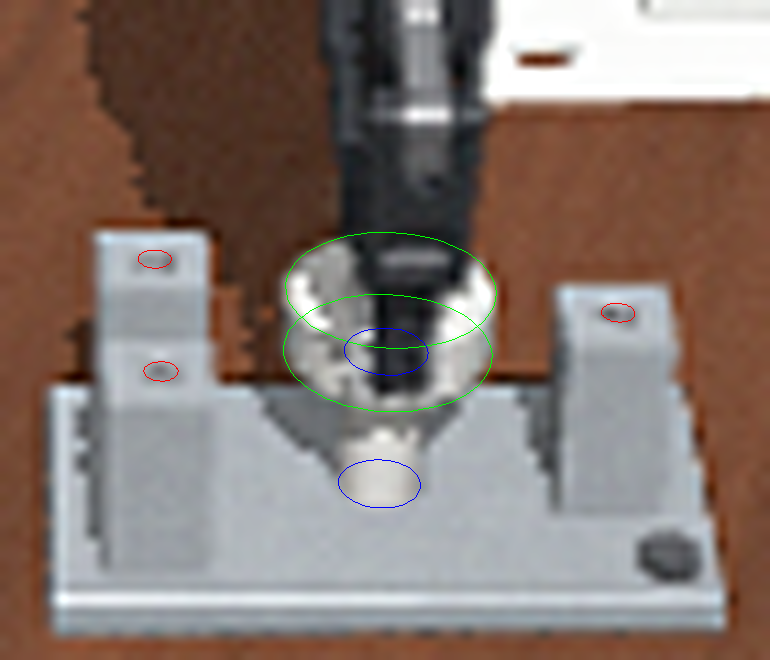

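The force is near zero with the ring's bottom about 5 mm below the tip, so it has engaged.

>>> play_rows(dr=[[0,0,0],[0,0,0],[0,0,0],[0,0,0],[0,0,0]], linear=[[0.0003,0,-0.004],[0.0003,0,-0.008],[0.0003,0,-0.012],[0.0003,0,-0.016],[0.0003,0,-0.02]], grip=[0,0,0,0,0])

```text
time: 7.25
position: [0.4868, -0.0261, 0.0592]
orientation: [-0.425, -0.564, 0.565, 0.426]
ft_force: [0.4, 3.5, 0.0]
gripper_width: 0.0486
```

>>> play_rows(dr=[[0,0,0],[0,0,0],[0,0,0],[0,0,0],[0,0,0]], linear=[[0,0,-0.004],[0,0,-0.008],[0,0,-0.012],[0,0,-0.014],[0,0,-0.015]], grip=[0,0,0,0,0])

```text
time: 7.75
position: [0.4867, -0.0261, 0.0439]
orientation: [-0.425, -0.564, 0.565, 0.426]
ft_force: [-0.4, 1.8, -0.1]
gripper_width: 0.0485
```

```bash
python3 -c "
from h import *
np.set_printoptions(precision=4,suppress=True)
s=bot.camera('side')
plan()
"
```

```text
t 7.8 pos [ 0.4867 -0.0261  0.0439] w 0.048383629624443425 f [ 0.1539  2.1275 -2.5366] q7 1.633055328833269 q [ 0.0343  0.6209 -0.1127  2.1412  0.1711  0.3893  1.6331]
rot options deg [array([-0.0419, -0.0983, -0.0799]), array([  0.1544,  -0.0657, 179.92  ])]
```

>>> play_rows(dr=[[0,0,0],[0,0,0],[0,0,0],[0,0,0],[0,0,0]], linear=[[0,0.0005,-0.0015],[0,0.0008,-0.0028],[0,0.0008,-0.0034],[0,0.0008,-0.0034],[0,0.0008,-0.0034]], grip=[0,0,0,0,0])

```text
time: 8.3
position: [0.4865, -0.0255, 0.0406]
orientation: [-0.425, -0.564, 0.565, 0.426]
ft_force: [-1.1, -0.8, 0.6]
gripper_width: 0.0487
```

Lateral force is gone. I'll open the jaws to about 64 mm here.

>>> play_rows(dr=[[0,0,0],[0,0,0],[0,0,0],[0,0,0],[0,0,0]], linear=[[0,0,0],[0,0,0],[0,0,0],[0,0,0],[0,0,0.002]], grip=[0.3,0.5,0.5,0.5,0.5])

```text
time: 8.8
position: [0.4865, -0.0255, 0.0425]
orientation: [-0.425, -0.564, 0.565, 0.427]
ft_force: [0.6, -0.0, 0.7]
gripper_width: 0.064
```

```bash
python3 -c "
from ov import *
np.set_printoptions(precision=4,suppress=True)
s=bot.camera('side')
s_=plan()
overlay(s,'side',[((.4866,-.026),.025,.012,.030,(0,255,0))],(305,175,375,235),11,'pics/g4.png')"
```

```text
t 8.85 pos [ 0.4866 -0.0255  0.0429] w 0.06415301237894999 f [0.2766 0.1989 0.0767] q7 1.6312399922323064 q [ 0.032   0.6228 -0.1114  2.1421  0.1714  0.3865  1.6312]
rot options deg [array([-0.0249, -0.1032, -0.0626]), array([  0.1621,  -0.0391, 179.9374])]
```

View pics/g4.png

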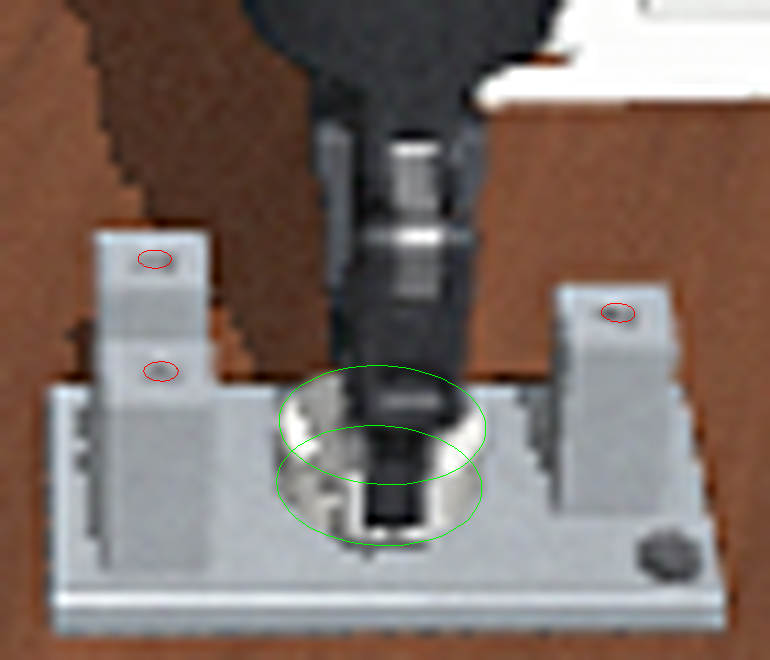

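>>> play_rows(dr=[[0,0,0],[0,0,0],[0,0,0],[0,0,0],[0,0,0]], linear=[[0,0,0.015],[0,0,0.035],[0,0,0.06],[0,0.015,0.09],[0.01,0.035,0.09]], grip=[0.5,0.5,0.5,0.5,0.5])

```text
time: 9.35
position: [0.4973, 0.0088, 0.1362]
orientation: [0.427, 0.564, -0.563, -0.426]
ft_force: [1.9, 0.3, 0.3]
gripper_width: 0.0641
```

>>> play_rows(dr=[[0,0,0],[0,0,0],[0,0,0],[0,0,0],[0,0,0]], linear=[[0.015,0.04,0],[0.03,0.08,0],[0.045,0.12,0],[0.06,0.16,0],[0.075,0.2,0]], grip=[0.5,0.5,0.3,0.2,0.2])

```text
time: 9.85
position: [0.5726, 0.2104, 0.1363]
orientation: [0.427, 0.564, -0.563, -0.426]
ft_force: [0.6, -0.9, -0.2]
gripper_width: 0.0517
```

```bash
python3 -c "
from ov import *
np.set_printoptions(precision=4,suppress=True)
s=bot.camera('side');t=bot.camera('top')
cv2.imwrite('pics/side3.png',s);cv2.imwrite('pics/top3.png',t)
s_=plan();print(np.array([.6007,.2815,.06])-s_['position'])
overlay(s,'side',[((.4866,-.026),.025,.012,.030,(0,255,0))],(305,175,375,235),11,'pics/g5.png')
overlay(t,'top',[((.4866,-.026),.025,.012,.030,(0,255,0)),((.4866,-.026),.0115,.030,.030,(255,255,0)),((.4866,-.0264),.01,.051,.051,(255,0,0))],(300,190,370,270),8,'pics/g6.png')
for d in bot.outline_of('side','wide')[:5]: print(d['p'],d['position'])
"
```

```text
t 9.95 pos [0.5729 0.2164 0.1362] w 0.05128921776220977 f [-0.4081  0.2744 -0.811 ] q7 1.3132182932171343 q [-0.3469  0.6046 -0.1412  1.7534  0.1095  0.7856  1.3132]
rot options deg [array([-0.2818,  0.2145, -0.3375]), array([ -0.3363,  -0.4418, 179.6616])]
[ 0.0278  0.0651 -0.0762]
0.67 [336.2, 217.7]
0.66 [334.2, 269.4]
0.56 [316.4, 327.2]
0.56 [370.0, 294.9]
0.48 [337.1, 225.2]
```

View pics/g5.png

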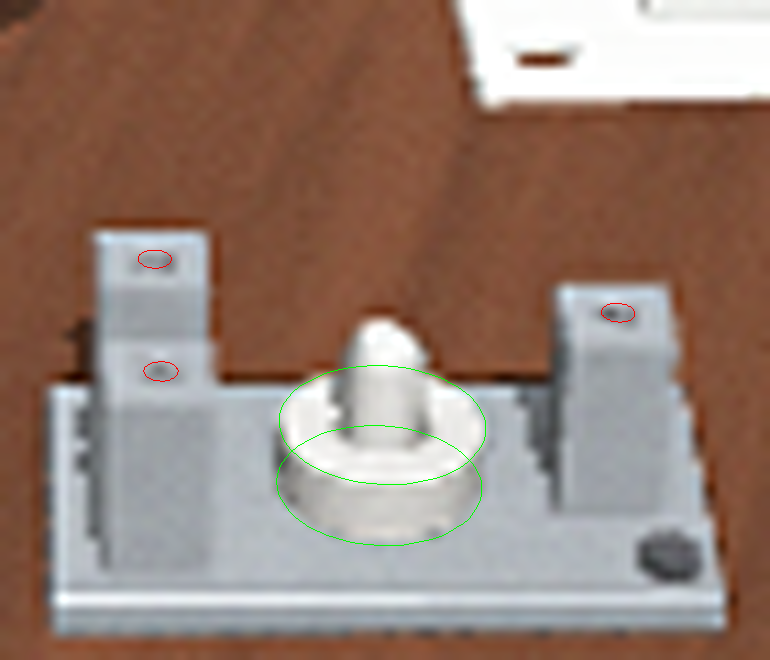

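View pics/g6.png

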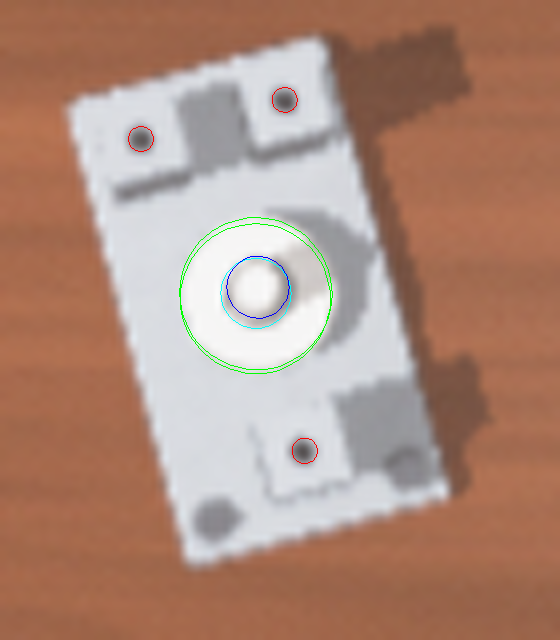

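The wide ring is seated: both views match the seated-height outline. Now for the narrow ring.

>>> play_rows(dr=[[-0.3,0.2,-0.3],[-0.3,0.2,-0.3],[-0.3,0.2,-0.3],[-0.3,0.2,-0.3],[-0.3,0.2,-0.3]], linear=[[0.01,0.025,-0.01],[0.02,0.05,-0.025],[0.0278,0.0651,-0.05],[0.0278,0.0651,-0.07],[0.0278,0.0651,-0.076]], grip=[0.2,0.2,0.2,0.2,0.2])

```text
time: 10.5
position: [0.5987, 0.2759, 0.0575]
orientation: [-0.427, -0.561, 0.566, 0.427]
ft_force: [0.0, 0.2, -0.2]
gripper_width: 0.0518
```

```bash
python3 -c "
from ov import *
np.set_printoptions(precision=4,suppress=True)
s=cv2.imread('pics/side3.png');t=cv2.imread('pics/top3.png')
for n,im,px in(('top',t,(219,184)),('side',s,(258.5,292))):
    c,a=greymask(im,px,14);print(n,c,a,fitcyl(n,c,.017,0,.018,[.6,.28]))
for i in range(3):s=bot.camera('side')
s_=plan();print(np.array([.6007,.2815,.0285])-s_['position'])
cv2.imwrite('pics/g7.png',cv2.resize(s[250:320,220:300],None,fx=7,fy=7))
"
```

```text
top [218.5 183.5] 777.015625 [0.6017 0.2823]
side [258.4221 291.4327] 221.3125 [0.6006 0.2819]
t 10.65 pos [0.6001 0.2762 0.0602] w 0.05120778820014351 f [-0.0163 -0.0842  0.7425] q7 1.2300375096678215 q [-0.4348  0.7594 -0.117   1.6675  0.1259  0.7253  1.23  ]
rot options deg [array([ 0.2402, -0.077 ,  0.1827]), array([  -0.1209,   -0.377 , -179.8169])]
[ 0.0006  0.0053 -0.0317]
```

View pics/g7.png

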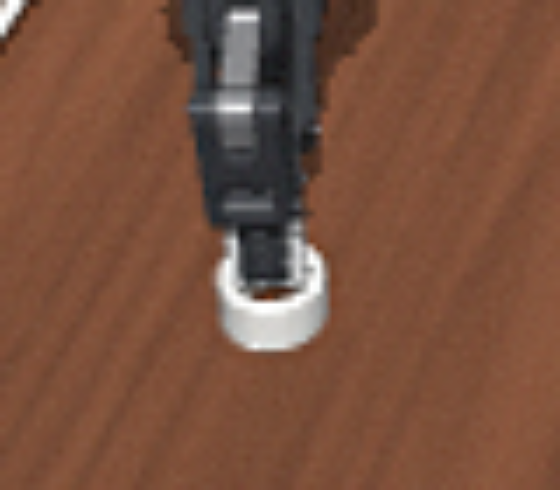

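>>> play_rows(dr=[[0.2,0,0.2],[0.2,0,0.2],[0.2,0,0.2],[0.2,0,0.2],[0.2,0,0.2]], linear=[[0.0006,0.0053,0],[0.0006,0.0053,-0.008],[0.0006,0.0053,-0.018],[0.0006,0.0053,-0.026],[0.0006,0.0053,-0.0305]], grip=[0.2,0.2,0.2,0.2,0.2])

```text
time: 11.15
position: [0.6001, 0.2812, 0.0284]
orientation: [-0.426, -0.563, 0.565, 0.427]
ft_force: [0.6, 0.2, -0.7]
gripper_width: 0.0514
```

```bash
python3 -c "
from ov import *
np.set_printoptions(precision=4,suppress=True)
for i in range(2):s=bot.camera('side')
s_=plan();print(np.array([.6007,.2815,.0295])-s_['position'])
cv2.imwrite('pics/g8.png',cv2.resize(s[250:320,220:300],None,fx=7,fy=7))
"
```

```text
t 11.25 pos [0.6001 0.2812 0.0285] w 0.0514304220186809 f [ 0.4911 -0.1512 -0.1962] q7 1.223091641232098 q [-0.4418  0.8037 -0.1142  1.6768  0.132   0.672   1.2231]
rot options deg [array([ 0.0944, -0.1715, -0.0191]), array([  0.2694,   0.1482, 179.9806])]
[0.0006 0.0003 0.001 ]
```

View pics/g8.png

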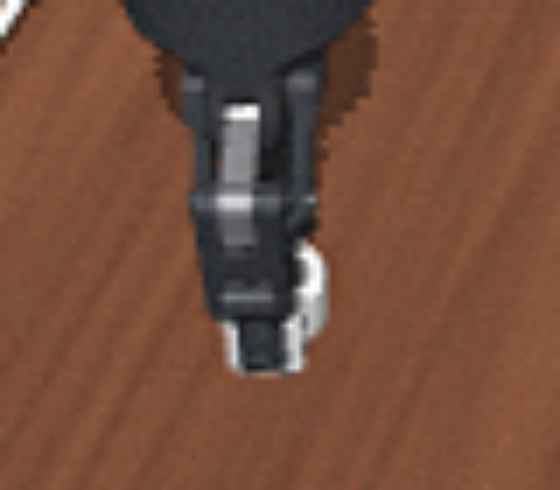

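>>> play_rows(dr=[[0,0,0],[0,0,0],[0,0,0],[0,0,0],[0,0,0]], linear=[[0.0006,0.0003,0.001],[0.0006,0.0003,0.001],[0.0006,0.0003,0.001],[0.0006,0.0003,0.001],[0.0006,0.0003,0.001]], grip=[0.1,-0.1,-0.4,-0.4,-0.4], newtons=30)

```text
time: 11.75
position: [0.601, 0.2816, 0.0301]
orientation: [-0.426, -0.564, 0.565, 0.426]
ft_force: [-0.4, -0.1, 5.2]
gripper_width: 0.0329
```

```bash
python3 -c "
from ov import *
plan()"
```

```text
t 11.75 pos [0.60098295 0.28164612 0.03011657] w 0.032860311399387034 f [-0.4410032  -0.14832664  5.15376519] q7 1.223498260740915 q [-0.44167315  0.80230074 -0.11441746  1.67414796  0.13170993  0.67513952
  1.22349826]
rot options deg [array([ 0.07043486, -0.12266061, -0.01903122]), array([1.92654410e-01, 1.10627096e-01, 1.79980832e+02])]
```

>>> play_rows(dr=[[0,0,0],[0,0,0],[0,0,0],[0,0,0],[0,0,0]], linear=[[0,0,0.02],[0,0,0.05],[0,0,0.08],[-0.01,-0.025,0.1],[-0.02,-0.055,0.1]], grip=[-0.4,-0.4,-0.4,-0.4,-0.4])

```text
time: 12.25
position: [0.582, 0.2283, 0.1329]
orientation: [0.426, 0.566, -0.564, -0.425]
ft_force: [0.2, -1.0, -2.0]
gripper_width: 0.0325
```

>>> play_rows(dr=[[0,0,0],[0,0,0],[0,0,0],[0,0,0],[0,0,0]], linear=[[-0.014,-0.04,0],[-0.028,-0.08,0],[-0.042,-0.12,0],[-0.056,-0.155,0],[-0.068,-0.18,0]], grip=[-0.4,-0.4,-0.4,-0.4,-0.4])

```text
time: 12.75
position: [0.5128, 0.0454, 0.1329]
orientation: [0.426, 0.565, -0.564, -0.426]
ft_force: [0.4, -0.1, -0.9]
gripper_width: 0.0325
```

```bash
python3 -c "
from ov import *
np.set_printoptions(precision=4,suppress=True)
for i in range(2):s=bot.camera('side')
s_=plan();print(np.array([.4868,-.0258,.115])-s_['position'])
"
```

```text
t 12.85 pos [0.512  0.0437 0.1328] w 0.032718393519264796 f [ 0.2888  0.4402 -0.4917] q7 1.5419013345896224 q [-0.0708  0.496  -0.153   2.006   0.122   0.6479  1.5419]
rot options deg [array([0.0465, 0.0199, 0.1623]), array([   0.0312,   -0.073 , -179.8376])]
[-0.0252 -0.0695 -0.0178]
```

>>> play_rows(dr=[[0,0,0.1],[0,0,0.1],[0,0,0.1],[0,0,0.1],[0,0,0.1]], linear=[[-0.01,-0.025,0],[-0.02,-0.05,0],[-0.0252,-0.0695,-0.004],[-0.0252,-0.0695,-0.01],[-0.0252,-0.0695,-0.016]], grip=[-0.4,-0.4,-0.4,-0.4,-0.4])

```text
time: 13.35
position: [0.4872, -0.0254, 0.1166]
orientation: [0.427, 0.564, -0.564, -0.426]
ft_force: [-0.3, 0.3, -1.2]
gripper_width: 0.0325
```

```bash
python3 -c "
from ov import *
np.set_printoptions(precision=4,suppress=True)
for i in range(3):s=bot.camera('side')
s_=plan();p=s_['position'];print(np.array([.4868,-.0258,.1])-p)
overlay(s,'side',[(p[:2],.017,p[2]-.030,p[2]-.012,(0,255,0)),((.4866,-.0258),.01,.012,.051,(255,0,0))],(305,175,375,235),11,'pics/g9.png')
"
```

```text
t 13.5 pos [ 0.487  -0.0245  0.1164] w 0.03246255534201428 f [-0.5996  0.3415 -0.1319] q7 1.6601746919371634 q [ 0.0625  0.4935 -0.1547  2.0857  0.1357  0.5718  1.6602]
rot options deg [array([ 0.0122, -0.0164, -0.0413]), array([  0.0258,   0.0192, 179.9587])]
[-0.0002 -0.0013 -0.0164]
```

View pics/g9.png

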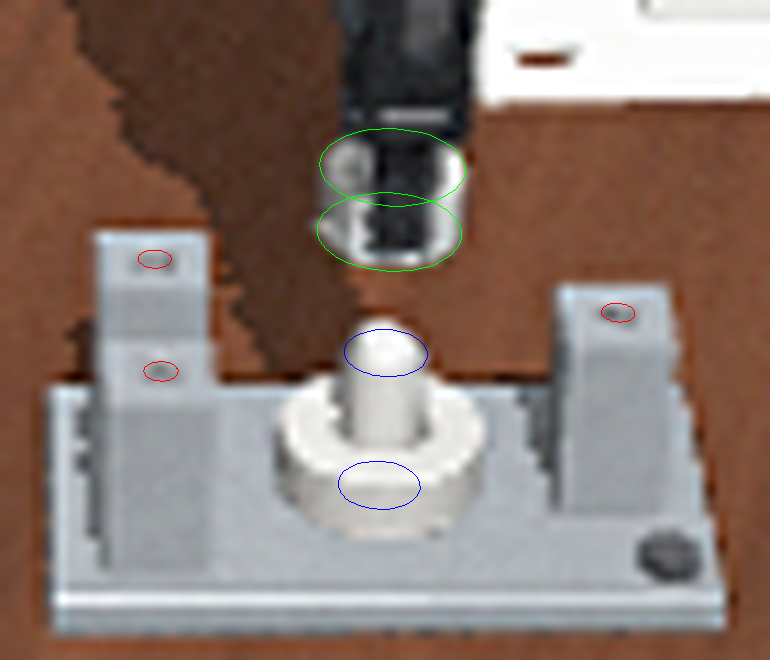

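>>> play_rows(dr=[[0,0,0],[0,0,0],[0,0,0],[0,0,0],[0,0,0]], linear=[[-0.0002,-0.0013,-0.01],[-0.0002,-0.0013,-0.02],[-0.0002,-0.0013,-0.026],[-0.0002,-0.0013,-0.03],[-0.0002,-0.0013,-0.034]], grip=[-0.4,-0.4,-0.4,-0.4,-0.4])

```text
time: 14.0
position: [0.4867, -0.0257, 0.0818]
orientation: [-0.426, -0.564, 0.565, 0.426]
ft_force: [0.5, 0.1, -0.8]
gripper_width: 0.0326
```

```bash
python3 -c "
from ov import *
np.set_printoptions(precision=4,suppress=True)
s=bot.camera('side')
s_=plan();p=s_['position'];print(np.array([.4868,-.0258,.06])-p)
"
```

```text
t 14.05 pos [ 0.4865 -0.0258  0.0815] w 0.0332037167761058 f [ 0.2632  0.6388 -1.1734] q7 1.6444756109965837 q [ 0.0514  0.5526 -0.1376  2.1161  0.1557  0.4833  1.6445]
rot options deg [array([ 0.0093, -0.0668, -0.0434]), array([  0.105 ,   0.0146, 179.9566])]
[ 0.0003 -0.     -0.0215]
```

>>> play_rows(dr=[[0,0,0],[0,0,0],[0,0,0],[0,0,0],[0,0,0]], linear=[[0.0003,0,-0.005],[0.0003,0,-0.01],[0.0003,0,-0.015],[0.0003,0,-0.018],[0.0003,0,-0.0205]], grip=[-0.4,-0.4,-0.4,-0.4,-0.4])

```text
time: 14.55
position: [0.4868, -0.0258, 0.0607]
orientation: [-0.426, -0.564, 0.565, 0.426]
ft_force: [0.1, 0.4, -0.7]
gripper_width: 0.0327
```

```bash
python3 -c "
from ov import *
np.set_printoptions(precision=4,suppress=True)
s=bot.camera('side')
s_=plan();p=s_['position'];print(np.array([.4868,-.0258,.06])-p)
overlay(s,'side',[((.4866,-.0258),.017,.030,.048,(0,255,0))],(305,175,375,235),11,'pics/g10.png')
"
```

```text
t 14.6 pos [ 0.4867 -0.0258  0.0604] w 0.03251589102588407 f [-0.0929 -0.8411 -0.5285] q7 1.6342429105375906 q [ 0.042   0.5905 -0.125   2.1307  0.1672  0.4309  1.6342]
rot options deg [array([ 0.0097, -0.0894, -0.043 ]), array([  0.1404,   0.0152, 179.9569])]
[ 0.0001 -0.     -0.0004]
```

View pics/g10.png

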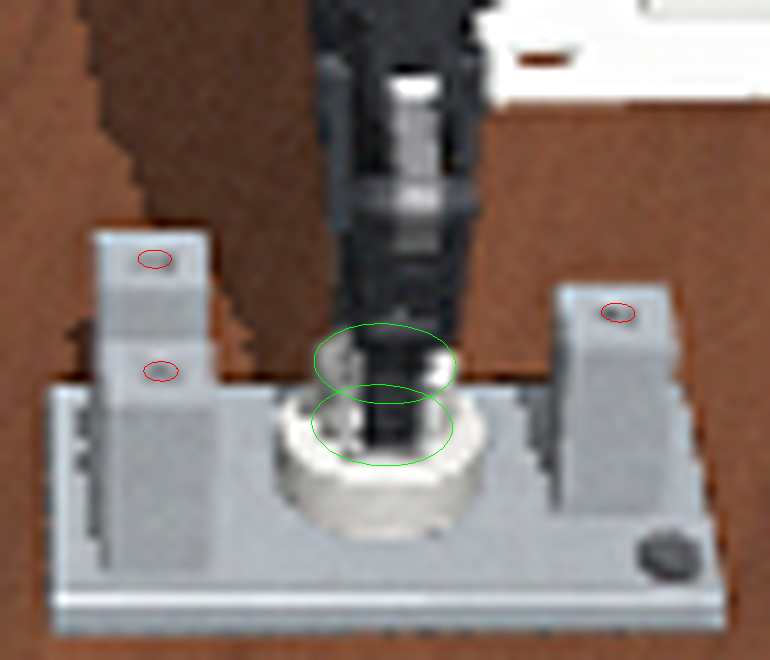

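Seated within about a millimetre. I'll open the jaws, then lift straight up.

>>> play_rows(dr=[[0,0,0],[0,0,0],[0,0,0],[0,0,0],[0,0,0]], linear=[[0,0,0],[0,0,0],[0,0,0],[0,0,0],[0,0,0.002]], grip=[-0.1,0.1,0.2,0.2,0.2])

```text
time: 15.1
position: [0.4866, -0.0257, 0.0625]
orientation: [-0.426, -0.564, 0.565, 0.426]
ft_force: [-0.6, 0.4, 0.1]
gripper_width: 0.0514
```

>>> play_rows(dr=[[0,0,0],[0,0,0],[0,0,0],[0,0,0],[0,0,0]], linear=[[0,0,0.01],[0,0,0.03],[0,0,0.055],[0,-0.015,0.08],[0,-0.04,0.08]], grip=[0.2,0.2,0.2,0.2,0.2])

```text
time: 15.6
position: [0.4884, -0.0647, 0.1462]
orientation: [0.426, 0.566, -0.564, -0.424]
ft_force: [0.0, -0.6, -0.3]
gripper_width: 0.0514
```

```bash
python3 -c "
from ov import *
np.set_printoptions(precision=4,suppress=True)
s=bot.camera('side');s=bot.camera('side')
s_=plan(.3203);p=s_['position'];print(np.array([.4415,-.2914,.1])-p)
overlay(s,'side',[((.4866,-.0258),.017,.030,.048,(0,255,0)),((.4866,-.0258),.025,.012,.030,(0,255,0))],(305,175,375,235),11,'pics/g11.png')
"
```

```text
t 15.7 pos [ 0.4868 -0.0691  0.144 ] w 0.05099236983555282 f [0.3574 0.8251 0.5593] q7 1.7567955859469488 q [ 0.1632  0.4541 -0.1678  2.0488  0.1251  0.6477  1.7568]
rot options deg [array([0.1153, 0.0243, 2.6694]), array([   0.0375,   -0.1784, -177.3305])]
[-0.0453 -0.2223 -0.044 ]
```

View pics/g11.png

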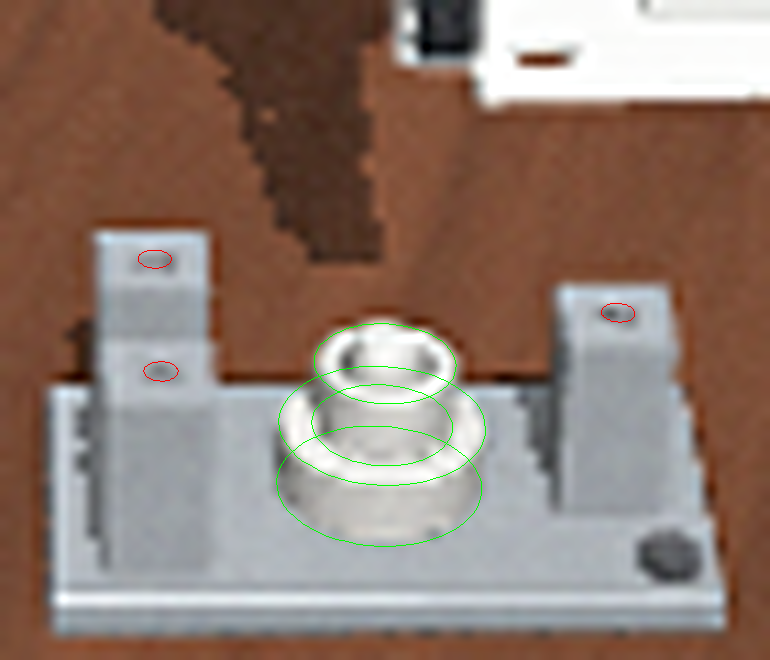

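Both rings are home. Next is the cover.

>>> play_rows(dr=[[0,0,1],[0,0,2],[0,0,2.7],[0,0,2.7],[0,0,2.7]], linear=[[-0.009,-0.04,0],[-0.018,-0.08,0],[-0.027,-0.12,0],[-0.036,-0.16,0],[-0.043,-0.2,-0.01]], grip=[0.2,0.2,0.2,0.2,0.2])

```text
time: 16.2
position: [0.4438, -0.2704, 0.1353]
orientation: [-0.415, -0.573, 0.574, 0.412]
ft_force: [0.4, -0.1, 1.1]
gripper_width: 0.0515
```

```bash
python3 -c "
from ov import *
np.set_printoptions(precision=4,suppress=True)
s=bot.camera('side')
s_=plan(.3203);p=s_['position'];print(np.array([.4414,-.2902,.08])-p)
"
```

```text
t 16.25 pos [ 0.4408 -0.2777  0.1333] w 0.05126850543012984 f [-1.466  -7.4281 -0.5278] q7 2.201841620906656 q [ 0.5908  0.5034 -0.1772  1.989   0.1487  0.6595  2.2018]
rot options deg [array([ 0.3405, -0.0518,  0.384 ]), array([  -0.0813,   -0.5338, -179.6152])]
[ 0.0006 -0.0125 -0.0533]
```

>>> play_rows(dr=[[0.3,0,0.4],[0.3,0,0.4],[0.3,0,0.4],[0.3,0,0.4],[0.3,0,0.4]], linear=[[0.0006,-0.0125,-0.01],[0.0006,-0.0125,-0.03],[0.0006,-0.0125,-0.05],[0.0006,-0.0125,-0.0533],[0.0006,-0.0125,-0.0533]], grip=[0.2,0.2,0.2,0.2,0.2])

```text
time: 16.75
position: [0.4413, -0.2895, 0.0799]
orientation: [-0.413, -0.573, 0.574, 0.414]
ft_force: [0.5, -0.3, -0.4]
gripper_width: 0.0514
```

```bash
python3 -c "
from ov import *
np.set_printoptions(precision=4,suppress=True)
s=bot.camera('side');s=bot.camera('side')
s_=plan(.3203);p=s_['position'];print(np.array([.4414,-.2902,.035])-p)
cv2.imwrite('pics/k1.png',cv2.resize(s[140:200,330:410],None,fx=9,fy=9,interpolation=cv2.INTER_CUBIC))
"
```

```text
t 16.85 pos [ 0.4419 -0.29    0.0809] w 0.05091642230517696 f [-0.2437  0.2398  0.0507] q7 2.206434686137103 q [ 0.6007  0.5929 -0.1626  2.0131  0.1763  0.5483  2.2064]
rot options deg [array([ 0.0584, -0.0065, -0.0422]), array([  0.0102,   0.0917, 179.9577])]
[-0.0005 -0.0002 -0.0459]
```

View pics/k1.png

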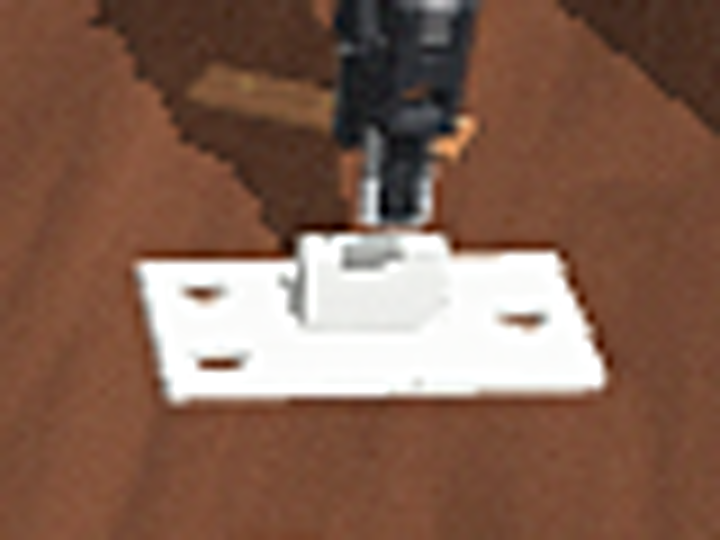

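>>> play_rows(dr=[[0,0,0],[0,0,0],[0,0,0],[0,0,0],[0,0,0]], linear=[[-0.0005,0,-0.01],[-0.0005,0,-0.02],[-0.0005,0,-0.03],[-0.0005,0,-0.04],[-0.0005,0,-0.043]], grip=[0.2,0.2,0.2,0.2,0.2])

```text
time: 17.35
position: [0.4408, -0.2896, 0.0363]
orientation: [-0.413, -0.573, 0.574, 0.414]
ft_force: [-0.7, -0.2, 0.6]
gripper_width: 0.0513
```

>>> play_rows(dr=[[0,0,0],[0,0,0],[0,0,0],[0,0,0],[0,0,0]], linear=[[0,0,0],[0,0,0],[0,0,0],[0,0,0],[0,0,0]], grip=[0,-0.2,-0.4,-0.6,-0.8], newtons=60)

```text
time: 17.85
position: [0.441, -0.2898, 0.0369]
orientation: [-0.413, -0.573, 0.574, 0.414]
ft_force: [-0.5, 0.5, 4.8]
gripper_width: 0.0126
```

>>> play_rows(dr=[[0,0,0],[0,0,0],[0,0,0],[0,0,0],[0,0,0]], linear=[[0,0,0],[0,0,0],[0,0,0],[0,0,0],[0,0,0]], grip=[-1,-1,-1,-1,-1])

```text
time: 18.35
position: [0.441, -0.2898, 0.0369]
orientation: [-0.413, -0.573, 0.574, 0.414]
ft_force: [-0.7, -0.3, 0.1]
gripper_width: 0.0128
```

```bash
python3 -c "
from ov import *
np.set_printoptions(precision=4,suppress=True)
s=bot.camera('side')
s_=plan(.3203)
cv2.imwrite('pics/k2.png',cv2.resize(s[140:200,330:410],None,fx=9,fy=9,interpolation=cv2.INTER_CUBIC))
"
```

```text
t 18.4 pos [ 0.441  -0.2898  0.0369] w 0.012922858022714777 f [-1.4673  0.3457  1.2187] q7 2.1858653142949613 q [ 0.5832  0.6654 -0.1377  2.0424  0.1996  0.4472  2.1859]
rot options deg [array([ 0.0231, -0.078 , -0.041 ]), array([  0.1225,   0.0363, 179.9589])]
```

View pics/k2.png

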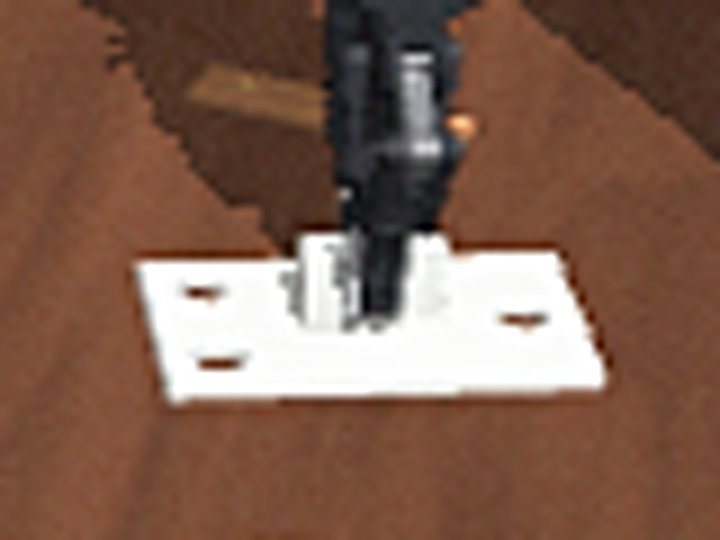

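>>> play_rows(dr=[[0,0,0],[0,0,0],[0,0,0],[0,0,0],[0,0,0]], linear=[[0,0,0.01],[0,0,0.025],[0,0,0.05],[0,0,0.075],[0,0,0.1]], grip=[-1,-1,-1,-1,-1], newtons=80)

```text
time: 18.9
position: [0.4407, -0.2896, 0.1383]
orientation: [-0.413, -0.573, 0.574, 0.414]
ft_force: [1.1, 0.1, -2.2]
gripper_width: 0.0124
```

```bash
python3 -c "
from ov import *
np.set_printoptions(precision=4,suppress=True)
s=bot.camera('side');s=bot.camera('side')
s_=plan(.277);p=s_['position'];print(np.array([.4863,-.0255,.137])-p)
cv2.imwrite('pics/k3.png',cv2.resize(s[110:200,330:410],None,fx=6,fy=6,interpolation=cv2.INTER_CUBIC))
"
```

```text
t 19.0 pos [ 0.4424 -0.2906  0.1403] w 0.012331310192356866 f [-0.1274  0.4913 -3.0889] q7 2.233680396268074 q [ 0.6223  0.5025 -0.1899  1.963   0.1464  0.6845  2.2337]
rot options deg [array([ 0.1832,  0.1865, -2.5081]), array([ -0.2889,   0.2839, 177.4914])]
[ 0.0439  0.2651 -0.0033]
```

View pics/k3.png

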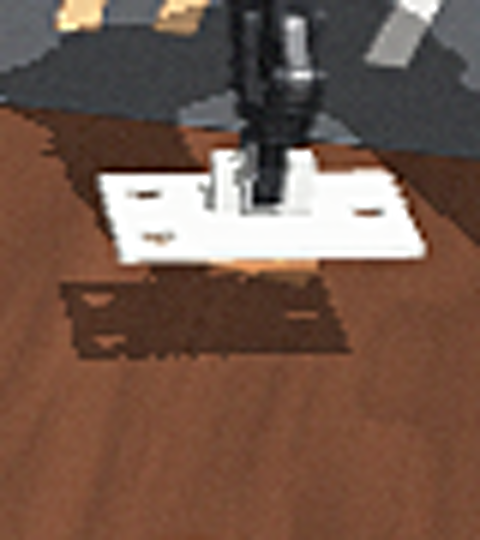

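The cover is lifted level, with its underside about 103 mm up. I'll carry it gently to the housing.

>>> play_rows(dr=[[0,0,0],[0,0,-0.5],[0,0,-1],[0,0,-1.5],[0,0,-2]], linear=[[0.002,0.01,0],[0.006,0.035,0],[0.012,0.07,0],[0.018,0.105,0],[0.024,0.14,0]], grip=[-1,-1,-1,-1,-1])

```text
time: 19.5
position: [0.4658, -0.1484, 0.1395]
orientation: [-0.425, -0.566, 0.566, 0.423]
ft_force: [-0.2, 1.2, -2.1]
gripper_width: 0.0125
```

>>> play_rows(dr=[[0,0,0],[0,0,-0.2],[0,0,-0.4],[0,0,-0.4],[0,0,-0.4]], linear=[[0.006,0.03,0],[0.011,0.06,0],[0.015,0.085,0],[0.019,0.105,0],[0.019,0.115,0]], grip=[-1,-1,-1,-1,-1])

```text
time: 20.0
position: [0.4846, -0.0304, 0.1387]
orientation: [-0.425, -0.565, 0.566, 0.424]
ft_force: [0.1, -0.9, -1.8]
gripper_width: 0.0125
```

```bash
python3 -c "
from ov import *
np.set_printoptions(precision=4,suppress=True)
for i in range(4): s=bot.camera('side')
s_=plan(.277);p=s_['position'];print(np.array([.4863,-.0255,.137])-p)
"
```

```text
t 20.2 pos [ 0.4842 -0.0341  0.1391] w 0.012473788357150788 f [-0.0722 -0.1167 -2.2352] q7 1.68581058251561 q [ 0.0884  0.4544 -0.1644  2.0693  0.1281  0.6268  1.6858]
rot options deg [array([ 0.1755,  0.0287, -0.0852]), array([ -0.045 ,   0.2756, 179.9146])]
[ 0.0021  0.0086 -0.0021]
```

>>> play_rows(dr=[[0.2,0,-0.1],[0.2,0,-0.1],[0.2,0,-0.1],[0.2,0,-0.1],[0.2,0,-0.1]], linear=[[0.001,0.004,0],[0.0021,0.0086,0],[0.0021,0.0086,-0.008],[0.0021,0.0086,-0.016],[0.0021,0.0086,-0.019]], grip=[-1,-1,-1,-1,-1])

```text
time: 20.7
position: [0.4856, -0.0257, 0.1189]
orientation: [-0.426, -0.564, 0.564, 0.427]
ft_force: [-0.1, -0.5, -2.1]
gripper_width: 0.0122
```

```bash
python3 - <<'E'
from ov import *
np.set_printoptions(precision=4,suppress=True)
for i in range(4): s=bot.camera('side')
t=bot.camera('top')
s_=plan(.277);p=s_['position'];print(np.array([.4863,-.0255,.115])-p)
cv2.imwrite('pics/side4.png',s);cv2.imwrite('pics/top4.png',t)
cv2.imwrite('pics/k4.png',cv2.resize(s[170:240,300:385],None,fx=9,fy=9,interpolation=cv2.INTER_CUBIC))
cv2.imwrite('pics/k5.png',cv2.resize(t[180:280,290:390],None,fx=5,fy=5,interpolation=cv2.INTER_CUBIC))
E
```

```text
t 20.95 pos [ 0.4864 -0.0255  0.1201] w 0.012554322911349643 f [ 0.8925 -0.7318 -2.0915] q7 1.6617058260220496 q [ 0.0683  0.4866 -0.1591  2.0841  0.135   0.5797  1.6617]
rot options deg [array([-0.0229,  0.0315,  0.0221]), array([   0.0494,    0.036 , -179.9779])]
[-0.0001  0.     -0.0051]
```

View pics/k4.png

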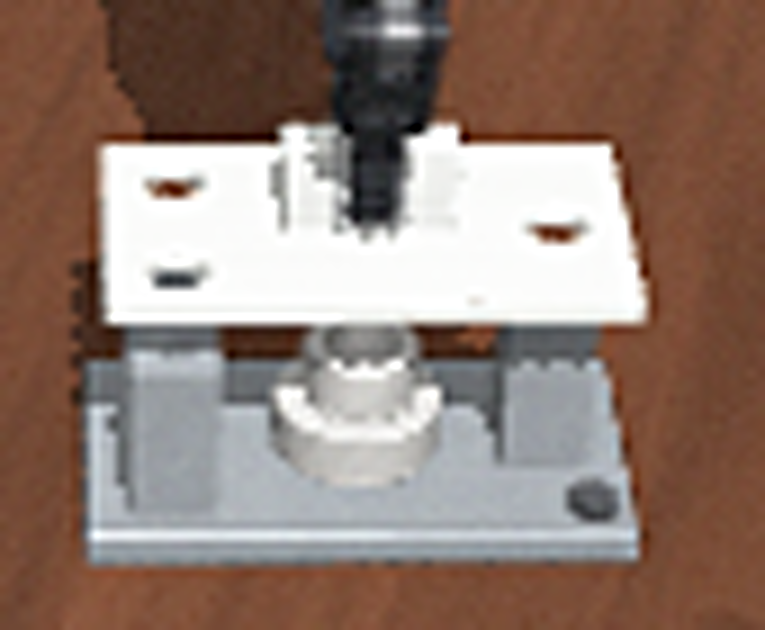

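View pics/k5.png

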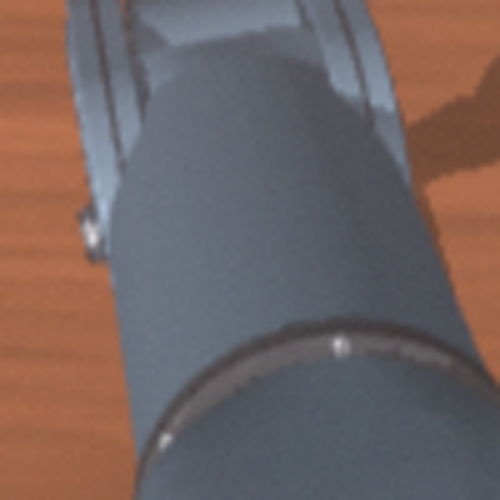

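>>> play_rows(dr=[[0,0,0],[0,0,0],[0,0,0],[0,0,0],[0,0,0]], linear=[[0,0,-0.002],[0,0,-0.004],[0,0,-0.005],[0,0,-0.005],[0,0,-0.005]], grip=[-1,-1,-1,-1,-1])

```text
time: 21.45
position: [0.4863, -0.0255, 0.1151]
orientation: [0.426, 0.564, -0.564, -0.426]
ft_force: [0.7, 0.6, -1.7]
gripper_width: 0.0125
```

```bash
cat > fin.py <<'E'
from ov import *
np.set_printoptions(precision=4,suppress=True)
for i in range(4): s=bot.camera('side')
s_=plan(.277);p=s_['position']
cv2.imwrite('pics/side5.png',s)
x0,y0,f=300,170,9
o=cv2.resize(s[170:240,300:385],None,fx=f,fy=f,interpolation=cv2.INTER_CUBIC); cv2.imwrite('pics/k6.png',o)
tr=lambda P:np.round(((projN('side',P)-[x0,y0])+.5)*f-.5).astype(np.int32)
def plate(hc,yaw,zu,col):
    c,q=np.cos(yaw),np.sin(yaw);R=np.array([[c,-q],[q,c]])
    for z in(zu,zu+.006):
        C=np.array([[.075,.042],[.075,-.042],[-.075,-.042],[-.075,.042]])@R.T+hc
        cv2.polylines(o,[tr(np.c_[C,np.full(4,z)])],True,col,1)
    for h in((.055,.024),(.055,-.024),(-.055,0)):
        cv2.polylines(o,[tr(cyl(R@np.array(h)+hc,.009,zu+.006,zu+.006)[:60])],True,(0,0,255),1)
plate(np.array([.4866,-.0258]),.277,p[2]-.037,(0,160,0))
cv2.imwrite('pics/k7.png',o)
E
python3 fin.py
```

```text
t 21.65 pos [ 0.4864 -0.0255  0.1152] w 0.012500657215947984 f [ 0.2504  0.4392 -2.7958] q7 1.6589858993362128 q [ 0.0664  0.4947 -0.1569  2.0888  0.1379  0.5669  1.659 ]
rot options deg [array([-0.0234,  0.0376,  0.0196]), array([   0.0591,    0.0368, -179.9804])]
```

View pics/k7.png

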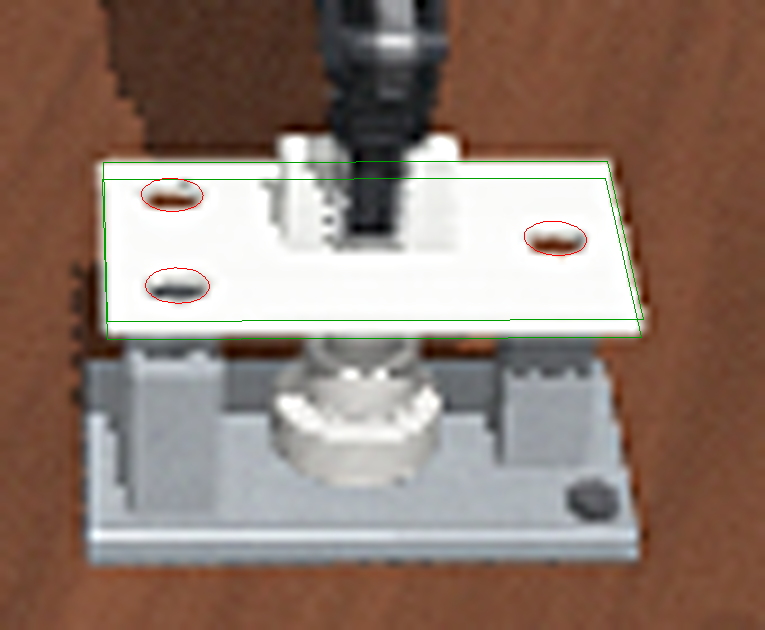

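View pics/k6.png

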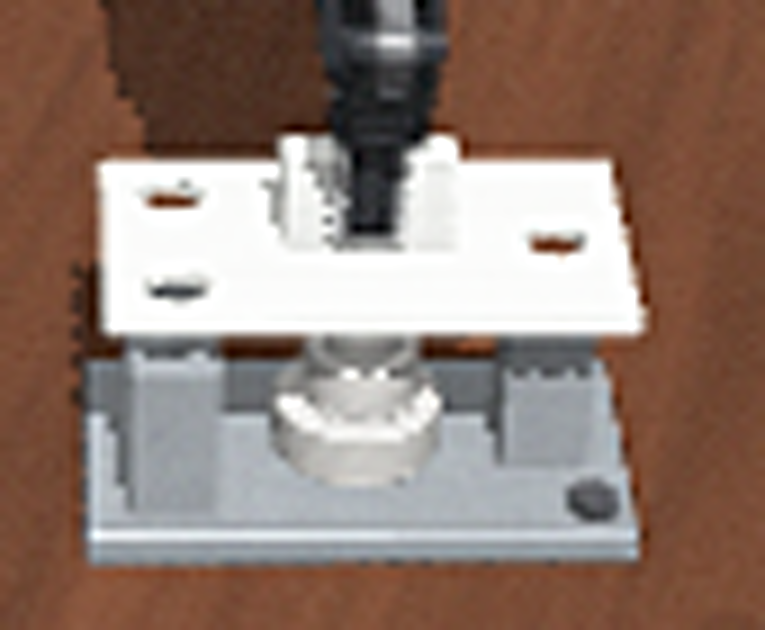

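>>> play_rows(dr=[[0,0,0],[0,0,0],[0,0,0],[0,0,0],[0,0,0]], linear=[[0,0,0],[0,0,0],[0,0,0],[0,0,0],[0,0,0]], grip=[-1,-1,-1,-1,-1])

```text
time: 22.15
position: [0.4863, -0.0255, 0.1151]
orientation: [0.426, 0.564, -0.564, -0.426]
ft_force: [0.7, 0.5, -1.8]
gripper_width: 0.013
```

```bash
python3 - <<'E'
from h import *
s=plan();print(s['joint_velocities'].round(4));bot.hand_in();print('done')
E
```

```text
t 22.15 pos [ 0.48634606 -0.025477    0.11513868] w 0.01304836629481188 f [ 0.6695932   0.45233878 -1.79243367] q7 1.6590134485165522 q [ 0.06634161  0.4947365  -0.15691785  2.0888467   0.13793406  0.56685559
  1.65901345]
rot options deg [array([-0.02349407,  0.03361613,  0.01372742]), array([ 5.28000579e-02,  3.69015791e-02, -1.79986261e+02])]
[ 0.0017 -0.0022 -0.0006 -0.0015 -0.0003 -0.0008 -0.0032]
the job is handed in; nothing more can be done
done
```

I put the grey wide ring and then the narrow ring down the axle and let go of each. Then I picked up the cover by its rib and handed in at 22.2 s, still holding it over the pillars.

**Rings:** The wide ring was checked in both views after release and the narrow ring in the side view. Each lay within about 1 mm of its seated outline.

**Cover:** By arm position and grasp height, its underside is about 78 mm up, 16 mm above the pillars. The tool is within 0.1° of level and the arm is still. The wrist force is about 2 N downward, roughly the cover's weight. In the side view, the plate and its three holes match the aligned position to about 1–2 mm.

**Checks that failed or disagreed:**
- **No top-view check of the cover:** the arm blocks the top camera there, so the final hole alignment rests on the side view and the arm's own position reading.
- **Cover position on the bench:** the two cameras differed by about 3 mm in y. I grasped at a value near the top camera's, and the later side-view check agreed with it.
- **Wide ring on the way down:** it rubbed the axle with about 2–3 N, which went away after a 0.8 mm correction in y.

The hammer, screwdriver, scale, tin and look-alike rings were never approached.

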